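# Check the display stands with a straightedge and pack them in the foam-lined drawer

## Task

Check the display stands with the straightedge before packing them, the longest first and the shortest last: lay the straightedge flat on the bench with one of its long edges flush along a long side of the stand's base, about centred on it, and hold it there for about two seconds. Then pack every stand and the straightedge flat into their own fitting cut-outs in the case's foam-lined drawer (pull it fully out first if needed) and push the drawer fully shut. Leave the pots, bottle, tin, brush and bowl where they are.

Things in the scene. Friction and masses are not known exactly. Their poses are not given: they have to be found in the camera images.
- long_stand: longest display stand (may be absent: pose None): dark wooden base 150 (x) x 60 (y) x 20 mm (z); in its middle a square stem 24 x 24 mm, parallel to the base, from z = 20 to 60 mm, then a 14 mm round spigot up to z = 72 mm. About 0.35 kg, loose. Origin: centre of the underside; x along the long sides. Starts on the bench. Grip it by the stem.
- mid_stand: middle display stand (may be absent: pose None): dark wooden base 120 (x) x 60 (y) x 20 mm (z); in its middle a square stem 24 x 24 mm, parallel to the base, from z = 20 to 60 mm, then a 14 mm round spigot up to z = 72 mm. About 0.35 kg, loose. Origin: centre of the underside; x along the long sides. Starts on the bench. Grip it by the stem.
- short_stand: shortest display stand (may be absent: pose None): dark wooden base 90 (x) x 60 (y) x 20 mm (z); in its middle a square stem 24 x 24 mm, parallel to the base, from z = 20 to 60 mm, then a 14 mm round spigot up to z = 72 mm. About 0.35 kg, loose. Origin: centre of the underside; x along the long sides. Starts on the bench. Grip it by the stem.
- straightedge: steel straightedge, a flat bar 160 long (x) x 50 (y) x 8 mm (z), with a wooden handle block 80 (x) x 18 (y) mm standing along its middle from z = 8 to 50 mm. 0.4 kg, loose. Origin: centre of the underside. Both its long edges (y = +25 and -25 mm) are true; either may be used. Starts on the bench.
- case: black flight case with aluminium edges, fixed on the bench on the left, 354 wide (y) x 215 deep (x) x 112 mm high. Origin: middle of the lower edge of its front face; x points into the case, away from the robot. The drawer slides out of the front towards -x.
- drawer (a joint): how far the foam-lined drawer is out of the case, in m: 0 fully shut, 0.20 fully open. Starts 0.14 to 0.20, stays where left, resists with 3 N. Cut-outs are clear of the case only beyond 0.185. Front panel 336 wide, 18 mm thick, top 100 mm above the bench; foam top 36 mm above it: fingers reaching down behind the panel can pull the drawer out, in front of it push it shut.
- drawer_front (a point): middle of the top edge of the outer (robot-side) face of the drawer's front panel, 100 mm above the bench; same axes as the case. The panel's inner face is 18 mm further along x. From its inner face the cut-outs' centres are 97 mm along x.
- slot_long (a point): centre of the floor of the cut-out for the longest stand: 160 (x) x 70 mm (y) in the teal foam of the drawer, 16 mm deep, so 5 mm clear all round; the point lies on the cut-out's floor, 20 mm above the bench. It moves with the drawer; x points into the case, z up.
- slot_mid (a point): centre of the floor of the cut-out for the middle stand: 130 (x) x 70 mm (y) in the teal foam of the drawer, 16 mm deep, so 5 mm clear all round; the point lies on the cut-out's floor, 20 mm above the bench. It moves with the drawer; x points into the case, z up.
- slot_short (a point): centre of the floor of the cut-out for the shortest stand: 100 (x) x 70 mm (y) in the teal foam of the drawer, 16 mm deep, so 5 mm clear all round; the point lies on the cut-out's floor, 20 mm above the bench. It moves with the drawer; x points into the case, z up.
- slot_edge (a point): centre of the floor of the cut-out for the straightedge: 170 (x) x 60 mm (y) in the teal foam of the drawer, 16 mm deep, so 5 mm clear all round; the point lies on the cut-out's floor, 20 mm above the bench. It moves with the drawer; x points into the case, z up. It is the narrowest one, on the robot's right-hand side of the drawer.
- squat_pot: small squat turned wooden pot, 46 mm across, 56 mm high, standing among the stands; a bystander, to be left alone. Origin: centre of the underside.
- lidded_box: turned round wooden lidded box with a finial, 76 mm across, 85 mm high, beyond the stands; a bystander, to be left alone. Origin: centre of the underside.
- small_vase: turned brown-red vase, 68 mm across, 110 mm high, beyond the stands; a bystander, to be left alone. Origin: centre of the underside.
- oil_bottle: amber oil bottle, 60 mm across, 150 mm high, to the right of the stands; a bystander, to be left alone. Origin: centre of the underside.
- wax_tin: steel tin, 76 mm across, 50 mm high, far right; a bystander, to be left alone. Origin: centre of the underside.
- brush: hand brush lying on the left of the bench; a bystander, to be left alone. Origin on its underside.
- bowl: dark turned wooden bowl, 120 mm across, 50 mm high, on the left of the bench; a bystander, to be left alone. Origin: centre of the underside.
Things that resemble listed ones, but are neither listed nor needed, are in the scene too. Leave any yellow look-alike of the long_stand alone.

How it is judged:
By the outcome, as a careful person would: the job done as asked, in the order asked, and still so for the second after the job is handed in, with the robot touching nothing.
Of long_stand, mid_stand, short_stand only 2 to 3 are there at a start; the rules pass over those that are not, and their reading is None.
At some moment in a run one of long_stand, mid_stand, short_stand, straightedge may be knocked a few centimetres aside while the robot is not near it.
Once in a run the grip may slacken for a moment while it holds something.
It also fails if it takes over 208 s, if anything falls off the work surface, if the arm or the gripper's body presses on something with over 40 N, if the wrist force passes 120 N, or if a joint passes its speed limit or range.

## Robot

A 6-joint arm with a two-finger parallel gripper is mounted at the origin on the work surface. World frame = base frame: x ahead of the robot, y to its left, z up, the work surface at z = 0. Lengths are in mm, angles in rad, forces in N, time in s.
With the tool pointing down it reaches from about 350 to 875 mm from the base axis. Payload 4.2 kg.
Tool frame: the origin (TCP) lies at the very end of the fingers, on their centre line; the grasp point (between the pads) lies 19 mm behind it; z points along the fingers, y is the line along which they close (so a half turn about z gives the same grasp; the last joint's range is limited). The gripper opens to 85 mm and grips with 20 to 120 N. Pads are 22 mm wide; open, the fingers measure 114 mm over their backs; the gripper's body (76 mm by 85 mm) begins 54 mm behind the grasp point. The pads swing forward as they close: fully open they stand 13 mm farther back than shut.
Start: joints at [-1.089, 0.385, 0.008, 0, -1.194, -0.259], TCP at [138.119, -609.526, 231.312] pointing down, gripper open.
Joint ranges: [-3.14, 3.14], [-1.21, 2.06], [-1.07, 1.41], [-3.16, 2.05], [-2.99, -0.16], [-3.1, 3.1]. Speed limits (rad/s): [2.79, 2.79, 3.14, 3.14, 3.14, 3.14].

## Interface

Orientations are given as a unit quaternion [x, y, z, w].
In Python, from bench import monitor, get_image, camera_info, job_done gives the robot as it stands.
- The arm moves only by the tool send_rows, never from a script. Its argument "series" is a list of rows, each a list of 3 entries, a list of its own where there are three numbers: the shift along the tool's x, y, z in mm, then the turn, a rotation vector about the tool's x, y, z in rad, then the finger opening in mm, from 0 to 85.4. A call has 1 to 8 rows; each row shifts and turns the commanded pose from where the row before left it, along the tool's axes as they then stand; what a row does not reach is not made up. A row lasts 1/10 s, in which the tool goes at most 50 mm and 8.59 degrees, less where a joint would pass 70% of its speed; a pose out of reach is approached as far as the arm can. A call with a gripper value outside its range is refused whole. The fingers move at their own pace and stop on an object; the grip force is fixed at half the most. Time passes only in rows, so rows that do not move let the fingers close. It gives the time, the measured TCP pose, the force, the opening and the grip force at its end, in the units of the state.
- monitor.read_state(): the state, without advancing time (a new reading comes with each control period).
- get_image(name): name is "scene" or "top"; returns the picture (384x512x3 uint8, red, green, blue); there is no depth.
- camera_info(name): a dict with "intrinsics" (3x3 intrinsics, pixels), "dist_coeffs" ([k1, k2, p1, p2, k3] as OpenCV has them; the pictures are not rectified), "R" (3x3) and "t" (3): a world point X has camera coordinates R X + t. Camera axes: x right, y down, z forward; pixel columns grow to the right and rows downward; lengths in mm; the calibration is good to about 2 mm. A picture is of the moment at which its call begins. camera_info takes no time and is no camera call.
- job_done(): hands the job in; it is judged then, once.
The state is a dict: "clock": time; "joints": joint angles; "joint_vel": joint speeds; "joint_efforts": joint torques, N m; "position": TCP position; "ee_rot": TCP orientation; "contact_force": force on the tool from outside, world axes, zero at the start; "wrist_torque": the same for the moment, N m; "gripper_width": finger opening in mm; "grasp_force": force on a finger pad.
Only numpy, scipy, OpenCV 4.12 (cv2) and the standard library are available. Lean on these libraries where they do the work, as an engineer would, in place of code of your own. Each camera call takes 0.05 s, during which the arm holds its last target. There are 200 camera calls.

## Working session

There is one attempt and no reset: what is moved stays moved. The work goes in short steps, Python scripts to look and compute and a tool call to move; the robot and the scene stay as the last step left them, time stands still between calls to the robot, and variables do not carry over. Pictures are saved under pics/ and viewed, at most 14 in all, crops included, and the job is handed in when it is done.

Besides the shell and the picture viewer there is one more tool, called after "Emit:" by a JSON object that holds its "op" and its "data", one argument or row to a line. send_rows: Moves the arm, as the interface text tells. Its arguments: {"type":"object","properties":{"series":{"type":"array"}},"required":["series"]}

```bash
ls; mkdir -p pics
python3 - <<'E'
from bench import monitor,get_image,camera_info
import cv2,numpy as np
for n in("scene","top"):
    im=get_image(n); cv2.imwrite(f"pics/{n}0.png",im[:,:,::-1]); 
    c=camera_info(n); print(n,{k:np.round(np.array(v),3).tolist() for k,v in c.items()})
s=monitor.read_state(); print(s)
E
```

```text
pics
scene {'intrinsics': [[404.803, 0.0, 257.946], [0.0, 404.803, 191.741], [0.0, 0.0, 1.0]], 'dist_coeffs': [-0.065, 0.0, 0.0, 0.0, 0.0], 'R': [[0.757, 0.654, -0.009], [0.521, -0.611, -0.596], [-0.395, 0.447, -0.803]], 't': [-380.749, -206.934, 1523.588]}
top {'intrinsics': [[396.094, 0.0, 254.002], [0.0, 396.094, 200.407], [0.0, 0.0, 1.0]], 'dist_coeffs': [0.035, 0.0, 0.0, 0.0, 0.0], 'R': [[0.008, -1.0, 0.004], [-0.996, -0.008, -0.093], [0.093, -0.004, -0.996]], 't': [-14.187, 478.029, 1472.818]}
{'clock': 0.1, 'joints': array([-1.08938666e+00,  3.85434749e-01,  6.75749554e-03, -4.10713680e-04,
       -1.19399944e+00, -2.58578771e-01]), 'joint_vel': array([-0.0001252 ,  0.00013961,  0.00363284,  0.0015249 , -0.00051468,
       -0.00061604]), 'joint_efforts': array([-3.95503901e-05, -3.93320632e+01,  1.88931334e+01,  4.19791058e+00,
       -2.54652346e-03,  4.43163884e-06]), 'position': array([ 138.00041907, -609.03735725,  230.35973436]), 'ee_rot': array([-1.11109765e-01,  9.93807677e-01,  9.45584657e-04, -1.62017189e-04]), 'contact_force': array([ 0.72344535, -0.170513  , -1.59451169]), 'wrist_torque': array([ 0.0190897 , -0.01513597, -0.00020926]), 'grasp_force': 0.0, 'gripper_width': 85.54095928109226}
```

View pics/scene0.png

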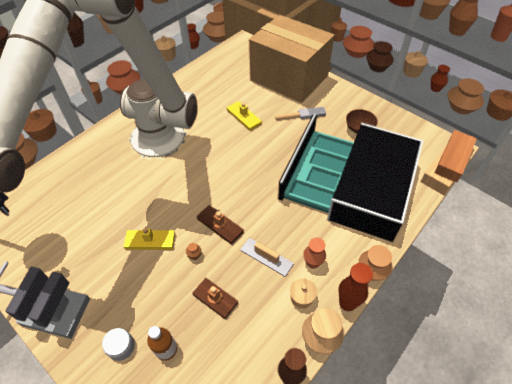

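View pics/top0.png

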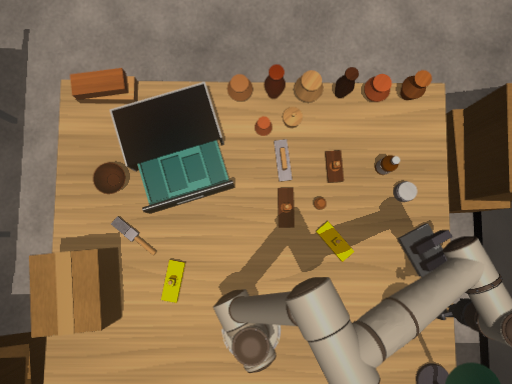

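The scene shows two dark stands at (219,225) and (215,297), with the straightedge at (267,256). In the top view the stands are at (286,207) and (335,166) and the straightedge is at (283,160). The teal drawer is on the left around (185,172), and the small pot is at (320,203). I'll write the measuring helper next.

```bash
cat > vis.py <<'E'
from bench import monitor,get_image,camera_info
import cv2,numpy as np
X1,Y1,W,H=950,480,900,700   # bird's-eye: row=X1-x, col=Y1-y, 1 mm/px
def bird(im,z,n="top"):
    c=camera_info(n);g=np.mgrid[0:H,0:W];P=np.stack([X1-g[0],Y1-g[1],np.full((H,W),z)],-1).reshape(-1,3).astype(float)
    px,_=cv2.projectPoints(P,cv2.Rodrigues(np.array(c["R"]))[0],np.array(c["t"],float),np.array(c["intrinsics"]),np.array(c["dist_coeffs"]))
    m=px.reshape(H,W,2).astype(np.float32)
    return cv2.remap(im,m[...,0],m[...,1],cv2.INTER_CUBIC)
def rects(mask,amin,amax):
    out=[]
    for c in cv2.findContours(mask,cv2.RETR_EXTERNAL,cv2.CHAIN_APPROX_NONE)[0]:
        a=cv2.contourArea(c)
        if not amin<a<amax: continue
        (u,v),(w,h),_=r=cv2.minAreaRect(c);b=cv2.boxPoints(r)
        e=b[1]-b[0] if np.hypot(*(b[1]-b[0]))>np.hypot(*(b[2]-b[1])) else b[2]-b[1]
        yaw=np.arctan2(-e[0],-e[1])%np.pi      # world yaw of long axis
        out.append((round(X1-v,1),round(Y1-u,1),round(max(w,h),1),round(min(w,h),1),round(float(yaw),3),round(a/w/h,2)))
    return out
def hsv(b): return cv2.cvtColor(b,cv2.COLOR_RGB2HSV)
k=np.ones((5,5),np.uint8)
def stands(im):
    b=bird(im,20);h=hsv(b);m=((h[...,2]<105)&(h[...,1]>70)).astype(np.uint8)
    m=cv2.morphologyEx(m,cv2.MORPH_CLOSE,np.ones((25,25),np.uint8));m=cv2.morphologyEx(m,cv2.MORPH_OPEN,np.ones((15,15),np.uint8))
    return [r for r in rects(m,3500,13000) if 45<r[3]<80]
def edge(im):
    b=bird(im,8);h=hsv(b);m=((h[...,1]<60)&(h[...,2]>90)).astype(np.uint8)
    m=cv2.morphologyEx(m,cv2.MORPH_CLOSE,np.ones((25,25),np.uint8));m=cv2.morphologyEx(m,cv2.MORPH_OPEN,np.ones((9,9),np.uint8))
    return [r for r in rects(m,4500,13000) if 35<r[3]<75]
def drawer(im,z=36):
    h=hsv(bird(im,z));m=((h[...,0]>75)&(h[...,0]<100)&(h[...,1]>90)&(h[...,2]>40)).astype(np.uint8)
    m=cv2.morphologyEx(m,cv2.MORPH_CLOSE,k);return rects(m,15000,120000)
def state():
    s=monitor.read_state();q=s["ee_rot"];from scipy.spatial.transform import Rotation as R
    M=R.from_quat(q).as_matrix();print("t",round(s["clock"],2),"p",s["position"].round(1),"ty",M[:2,1].round(3),"yawy",round(float(np.arctan2(M[1,1],M[0,1])),3),"tz",M[:,2].round(3),"F",s["contact_force"].round(1),"w",round(s["gripper_width"],1),"g",round(s["grasp_force"],1),"j6",round(s["joints"][5],2));return s,M
def rel(x,y,z,yawy=None):
    "mm shift in tool axes to world point; turn about tool z to bring tool y to yawy (mod pi)"
    s,M=state();d=M.T@(np.array([x,y,z])-s["position"]);print("shift",d.round(1),end=" ")
    if yawy is not None:
        a=(yawy-np.arctan2(M[1,1],M[0,1])+np.pi/2)%np.pi-np.pi/2;print("turn tool z",round(-a,3),"(world",round(a,3),")",end="")
    print()
E
python3 - <<'E'
from vis import *
im=get_image("top");np.save("im0.npy",im)
print(stands(im));print(edge(im));print(drawer(im))
b=bird(im,36);o=b[0:600,0:800][:,:,::-1].copy();cv2.imwrite("pics/bird0.png",o)
E
```

```text
[(453.5, -130.5, 153.0, 65.0, 0.0, 0.92), (613.0, -312.4, 123.4, 62.1, 0.064, 0.93), (915.0, -353.0, 86.0, 70.0, 1.571, 0.77), (913.5, -86.5, 81.0, 73.0, 1.571, 0.8)]
[(637.1, -119.0, 159.8, 49.8, 0.129, 0.94)]
[(584.4, 258.9, 307.5, 163.7, 1.882, 0.95)]
```

View pics/bird0.png

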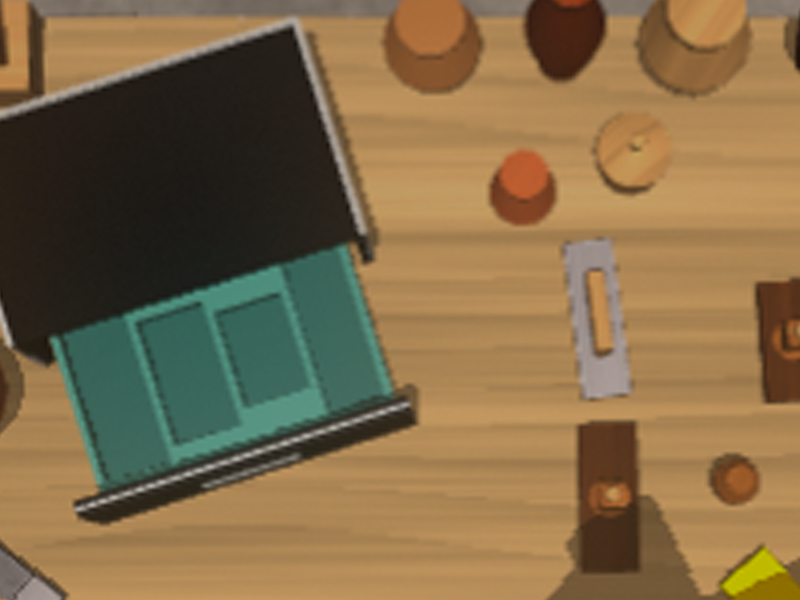

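Bird's-eye view (z=36): the long stand (153x65) is at world (454,-130) and the mid stand (123x62) at (613,-312). There is no short stand. The straightedge is at (637,-119) with yaw 0.13. The drawer yaw is about 0.31, and it is roughly 0.17 m out. From the left the cut-outs are long, mid, short and edge. I'll zoom in on the panel.

Run:
```python
from vis import *
im=np.load("im0.npy")
b=bird(im,100)[370:560,60:440,::-1]
cv2.imwrite("pics/panel.png",cv2.resize(b,None,fx=2,fy=2,interpolation=cv2.INTER_CUBIC))
# z=100 profile along case x through panel, at several lateral offsets
g=cv2.cvtColor(bird(im,100),cv2.COLOR_RGB2GRAY);t=0.311;ex=np.array([np.cos(t),np.sin(t)]);ey=np.array([-ex[1],ex[0]])
c=np.array([488,226.])
for o in(-120,-60,60,120):
    print(o,[int(g[int(X1-p[0]),int(Y1-p[1])]) for s in range(-30,32,2) for p in [c+s*ex+o*ey]])
```

```text
-120 [146, 154, 150, 115, 67, 48, 39, 39, 39, 38, 41, 48, 70, 90, 130, 134, 91, 56, 53, 66, 64, 66, 77, 84, 93, 95, 95, 95, 94, 94, 94]
-60 [143, 145, 135, 99, 56, 44, 37, 38, 36, 36, 38, 42, 62, 91, 142, 153, 94, 50, 51, 60, 66, 83, 112, 132, 130, 128, 128, 128, 128, 128, 128]
60 [142, 146, 143, 112, 73, 50, 37, 38, 36, 35, 40, 49, 52, 63, 122, 133, 93, 50, 47, 59, 75, 88, 102, 123, 126, 127, 127, 130, 127, 114, 99]
120 [141, 146, 139, 115, 72, 47, 36, 37, 37, 36, 39, 45, 54, 83, 136, 144, 94, 49, 46, 53, 67, 82, 88, 92, 92, 92, 92, 92, 91, 91, 92]
```

View pics/panel.png

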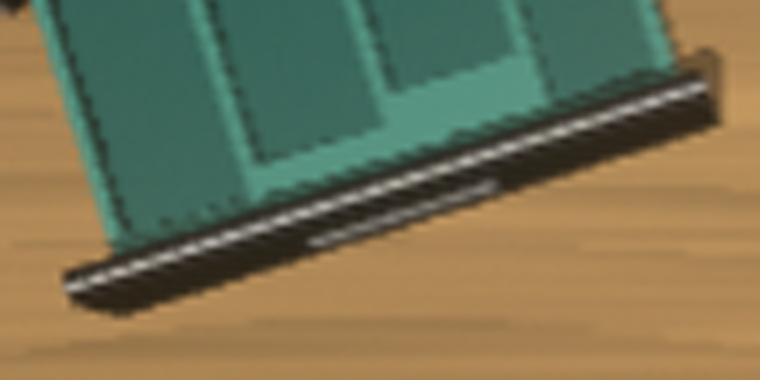

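The panel's top edge has a bright trim strip, and its midpoint is at crop pixel (385,187), which is about world (489,227). I'll grip the panel there and pull.

Run:
```python
from vis import *
rel(489,227,180,0.311)
```

```text
t 0.15 p [ 138.  -609.1  230.5] ty [-0.221  0.975] yawy 1.793 tz [-0.     0.002 -1.   ] F [-0.7 -0.2  1. ] w 85.5 g 0.0 j6 -0.26
shift [-527.   737.9   51.7] turn tool z 1.482 (world -1.482 )
```

Emit:
{"op": "send_rows", "data": {
  "series": [
    [[-35,29,0],[0,0,0],85],
    [[-35,29,0],[0,0,0],85],
    [[-35,29,0],[0,0,0],85],
    [[-35,29,0],[0,0,0],85],
    [[-35,29,0],[0,0,0],85],
    [[-35,29,0],[0,0,0],85],
    [[-35,29,0],[0,0,0],85],
    [[-35,29,0],[0,0,0],85]
  ]
}}

```text
clock: 0.95
position: [360.6, -319.7, 231.3]
ee_rot: [-0.111, 0.994, 0.0, 0.0]
contact_force: [-0.3, -1.6, -0.7]
gripper_width: 85.1
grasp_force: 0.0
```

Emit:
{"op": "send_rows", "data": {
  "series": [
    [[-35,29,0],[0,0,0],85],
    [[-35,29,0],[0,0,0],85],
    [[-17,45,0],[0,0,0],85],
    [[-17,45,0],[0,0,0],85],
    [[-17,45,0],[0,0,0],85],
    [[-17,45,0],[0,0,0],85],
    [[-17,45,0],[0,0,0],85],
    [[-17,45,0],[0,0,0],85]
  ]
}}

```text
clock: 1.75
position: [454.9, 38.5, 231.4]
ee_rot: [-0.111, 0.994, 0.0, 0.0]
contact_force: [2.0, -0.6, -0.6]
gripper_width: 85.0
grasp_force: 0.0
```

Emit:
{"op": "send_rows", "data": {
  "series": [
    [[-17,45,0],[0,0,0],85],
    [[-17,45,0],[0,0,0],85],
    [[0,0,10],[0,0,0.149],85],
    [[0,0,10],[0,0,0.149],85],
    [[0,0,10],[0,0,0.149],85],
    [[0,0,10],[0,0,0.149],85],
    [[0,0,10],[0,0,0.149],85],
    [[0,0,0],[0,0,0.149],85]
  ]
}}

```text
clock: 2.55
position: [467.4, 131.3, 179.6]
ee_rot: [0.332, 0.943, -0.001, -0.001]
contact_force: [-0.0, -0.0, -0.2]
gripper_width: 84.7
grasp_force: 0.0
```

Emit:
{"op": "send_rows", "data": {
  "series": [
    [[0,0,0],[0,0,0.149],85],
    [[0,0,0],[0,0,0.149],85],
    [[0,0,0],[0,0,0.149],85],
    [[0,0,0],[0,0,0.14],85]
  ]
}}

```text
clock: 2.95
position: [495.2, 77.1, 174.2]
ee_rot: [0.554, 0.831, 0.028, -0.043]
contact_force: [0.7, 1.1, -0.5]
gripper_width: 85.1
grasp_force: 0.0
```

Run:
```python
from vis import *
rel(490,227,70,0.311)
```

```text
t 2.95 p [495.2  77.1 174.2] ty [0.923 0.385] yawy 0.395 tz [-0.041  0.094 -0.995] F [ 0.7  1.1 -0.5] w 85.1 g 0.0 j6 -3.1
shift [129.   53.  117.9] turn tool z 0.084 (world -0.084 )
```

Emit:
{"op": "send_rows", "data": {
  "series": [
    [[0,0,0],[0,0,-0.149],85],
    [[0,0,0],[0,0,-0.149],85],
    [[0,0,0],[0,0,-0.149],85],
    [[0,0,0],[0,0,-0.149],85],
    [[0,0,0],[0,0,-0.149],85],
    [[0,0,0],[0,0,-0.149],85],
    [[0,0,0],[0,0,-0.149],85],
    [[0,0,0],[0,0,-0.149],85]
  ]
}}

```text
clock: 3.75
position: [494.5, 76.9, 173.8]
ee_rot: [-0.012, 0.999, 0.046, -0.02]
contact_force: [0.4, -0.1, 0.7]
gripper_width: 85.4
grasp_force: 0.0
```

Emit:
{"op": "send_rows", "data": {
  "series": [
    [[0,0,0],[0,0,-0.149],85],
    [[0,0,0],[0,0,-0.149],85],
    [[0,0,0],[0,0,-0.149],85],
    [[0,0,0],[0,0,-0.149],85],
    [[0,0,0],[0,0,-0.149],85],
    [[0,0,0],[0,0,-0.149],85],
    [[0,0,0],[0,0,-0.149],85],
    [[0,0,0],[0,0,-0.149],85]
  ]
}}

```text
clock: 4.55
position: [494.5, 76.9, 173.8]
ee_rot: [-0.571, 0.82, 0.05, 0.009]
contact_force: [-0.0, -0.1, -0.9]
gripper_width: 85.0
grasp_force: 0.0
```

Emit:
{"op": "send_rows", "data": {
  "series": [
    [[0,0,0],[0,0,-0.149],85],
    [[0,0,0],[0,0,-0.149],85],
    [[0,0,0],[0,0,-0.149],85],
    [[0,0,0],[0,0,-0.149],85]
  ]
}}

```text
clock: 4.95
position: [494.5, 76.9, 173.8]
ee_rot: [0.786, -0.616, -0.045, -0.023]
contact_force: [0.6, -0.8, 0.2]
gripper_width: 85.1
grasp_force: 0.0
```

```bash
cat >> vis.py <<'E'
from scipy.spatial.transform import Rotation as Ro
def rel(x,y,z,yawy=None,flip=False):
    "shift (tool axes, before turn) to a world point, and rotvec to level with tool y at yawy (nearest half turn, or the other)"
    s,M=state();d=M.T@(np.array([x,y,z])-s["position"]);print("shift",d.round(1),end=" ")
    if yawy is not None:
        a=np.arctan2(M[1,1],M[0,1]);yt=a+((yawy-a+np.pi/2)%np.pi-np.pi/2)+np.pi*flip
        ty=np.array([np.cos(yt),np.sin(yt),0]);tz=np.array([0,0,-1.]);T=np.stack([np.cross(ty,tz),ty,tz],1)
        r=Ro.from_matrix(M.T@T).as_rotvec();print("rotvec",r.round(3),"shift after turn",(T.T@(np.array([x,y,z])-s["position"])).round(1),"j6 then ~",round(s["joints"][5]-r[2],2),end="")
    print()
E
python3 - <<'E'
from vis import *
rel(490,227,70,0.311)
E
```

```text
t 4.95 p [494.5  76.9 173.8] ty [-0.971 -0.24 ] yawy -2.899 tz [-0.042  0.092 -0.995] F [ 0.6 -0.8  0.2] w 85.1 g 0.0 j6 -0.11
shift [-135.8  -33.6  117.3] rotvec [ 0.015  0.1   -0.07 ] shift after turn [-144.3  -41.6  103.8] j6 then ~ -0.04
```

Emit:
{"op": "send_rows", "data": {
  "series": [
    [[0,0,0],[0.015,0.1,-0.07],85],
    [[-36,-10.4,0],[0,0,0],85],
    [[-36,-10.4,0],[0,0,0],85],
    [[-36,-10.4,0],[0,0,0],85],
    [[-36,-10.4,0],[0,0,0],85],
    [[0,0,0],[0,0,0],85]
  ]
}}

```text
clock: 5.55
position: [491.3, 230.5, 173.8]
ee_rot: [0.808, -0.59, 0.0, -0.0]
contact_force: [0.0, -0.1, -0.6]
gripper_width: 85.2
grasp_force: 0.0
```

Run:
```python
from vis import *
rel(490,227,70,0.311)
```

```text
t 5.55 p [491.3 230.5 173.8] ty [-0.952 -0.305] yawy -2.832 tz [ 0.001  0.001 -1.   ] F [ 0.  -0.1 -0.6] w 85.2 g 0.0 j6 -0.43
shift [  3.    2.4 103.8] rotvec [-0.001  0.    -0.001] shift after turn [  2.9   2.3 103.8] j6 then ~ -0.43
```

Emit:
{"op": "send_rows", "data": {
  "series": [
    [[3,2,26],[0,0,0],85],
    [[0,0,26],[0,0,0],85],
    [[0,0,26],[0,0,0],85],
    [[0,0,26],[0,0,0],85],
    [[0,0,0],[0,0,0],10],
    [[0,0,0],[0,0,0],10],
    [[0,0,0],[0,0,0],10],
    [[0,0,0],[0,0,0],10]
  ]
}}

```text
clock: 6.35
position: [490.9, 223.8, 71.6]
ee_rot: [0.806, -0.591, 0.0, -0.001]
contact_force: [-1.2, -0.2, 1.5]
gripper_width: 27.8
grasp_force: 0.0
```

Emit:
{"op": "send_rows", "data": {
  "series": [
    [[0,0,0],[0,0,0],10],
    [[0,0,0],[0,0,0],10],
    [[0,3,0],[0,0,0],10],
    [[0,5,0],[0,0,0],10],
    [[0,5,0],[0,0,0],10],
    [[0,3,0],[0,0,0],10],
    [[0,0,0],[0,0,0],10]
  ]
}}

```text
clock: 7.05
position: [475.5, 218.7, 71.5]
ee_rot: [0.807, -0.591, 0.001, -0.001]
contact_force: [0.5, -1.8, 8.5]
gripper_width: 17.5
grasp_force: 62.6
```

Run:
```python
from vis import *
state();im=get_image("top");print(drawer(im))
```

```text
t 7.05 p [475.5 218.7  71.5] ty [-0.953 -0.302] yawy -2.835 tz [ 0.002  0.001 -1.   ] F [ 0.5 -1.8  8.5] w 17.5 g 62.6 j6 -0.44
[(577.3, 256.7, 307.6, 178.6, 1.88, 0.68)]
```

Emit:
{"op": "send_rows", "data": {
  "series": [
    [[0,3,0],[0,0,0],10],
    [[0,3,0],[0,0,0],10],
    [[0,2,0],[0,0,0],10],
    [[0,0,0],[0,0,0],10]
  ]
}}

```text
clock: 7.5
position: [468.1, 216.4, 71.5]
ee_rot: [0.807, -0.591, 0.001, -0.001]
contact_force: [2.5, -1.8, 7.9]
gripper_width: 17.1
grasp_force: 62.6
```

Emit:
{"op": "send_rows", "data": {
  "series": [
    [[0,2,0],[0,0,0],10],
    [[0,1,0],[0,0,0],10],
    [[0,0,0],[0,0,0],10]
  ]
}}

```text
clock: 7.8
position: [465.5, 215.5, 71.5]
ee_rot: [0.807, -0.591, 0.001, -0.001]
contact_force: [1.9, -2.1, 5.8]
gripper_width: 17.1
grasp_force: 62.5
```

Emit:
{"op": "send_rows", "data": {
  "series": [
    [[0,2,0],[0,0,0],10],
    [[0,0,0],[0,0,0],10]
  ]
}}

```text
clock: 8.0
position: [463.5, 214.9, 71.5]
ee_rot: [0.807, -0.591, 0.001, -0.001]
contact_force: [2.5, -1.5, 7.3]
gripper_width: 16.7
grasp_force: 62.5
```

Emit:
{"op": "send_rows", "data": {
  "series": [
    [[0,2,0],[0,0,0],10],
    [[0,0,0],[0,0,0],10]
  ]
}}

```text
clock: 8.2
position: [461.6, 214.3, 71.5]
ee_rot: [0.807, -0.591, 0.001, -0.001]
contact_force: [2.1, -1.7, 6.7]
gripper_width: 17.0
grasp_force: 62.5
```

Emit:
{"op": "send_rows", "data": {
  "series": [
    [[0,2,0],[0,0,0],10],
    [[0,0,0],[0,0,0],10]
  ]
}}

```text
clock: 8.4
position: [459.7, 213.7, 71.5]
ee_rot: [0.807, -0.591, 0.001, -0.001]
contact_force: [1.7, -1.9, 7.1]
gripper_width: 17.1
grasp_force: 62.5
```

Emit:
{"op": "send_rows", "data": {
  "series": [
    [[0,2,0],[0,0,0],10],
    [[0,0,0],[0,0,0],10]
  ]
}}

```text
clock: 8.6
position: [457.8, 213.1, 71.4]
ee_rot: [0.807, -0.591, 0.001, -0.001]
contact_force: [2.3, -2.3, 7.5]
gripper_width: 17.2
grasp_force: 62.5
```

Run:
```python
from vis import *
im=get_image("top");print(drawer(im))
```

```text
[(560.9, 251.2, 307.1, 183.4, 1.88, 0.68)]
```

Emit:
{"op": "send_rows", "data": {
  "series": [
    [[0,2,0],[0,0,0],10],
    [[0,1,0],[0,0,0],10]
  ]
}}

```text
clock: 8.85
position: [455.1, 212.3, 71.5]
ee_rot: [0.807, -0.591, 0.001, -0.001]
contact_force: [3.5, -1.3, 6.6]
gripper_width: 16.9
grasp_force: 62.5
```

Emit:
{"op": "send_rows", "data": {
  "series": [
    [[0,1,0],[0,0,0],10],
    [[0,1,0],[0,0,0],10]
  ]
}}

```text
clock: 9.05
position: [453.3, 211.7, 71.4]
ee_rot: [0.807, -0.591, 0.001, -0.001]
contact_force: [2.9, -2.7, 5.5]
gripper_width: 17.1
grasp_force: 62.5
```

Emit:
{"op": "send_rows", "data": {
  "series": [
    [[0,1,0],[0,0,0],10],
    [[0,1,0],[0,0,0],10]
  ]
}}

```text
clock: 9.25
position: [451.4, 211.1, 71.5]
ee_rot: [0.807, -0.591, 0.001, -0.001]
contact_force: [3.5, -1.9, 7.0]
gripper_width: 16.5
grasp_force: 62.5
```

Run:
```python
from vis import *
state();im=get_image("top");cv2.imwrite("pics/dr1.png",bird(im,36)[100:600,0:500,::-1])
```

```text
t 9.25 p [451.4 211.1  71.5] ty [-0.953 -0.302] yawy -2.835 tz [ 0.003  0.001 -1.   ] F [ 3.5 -1.9  7. ] w 16.5 g 62.5 j6 -0.46
```

View pics/dr1.png

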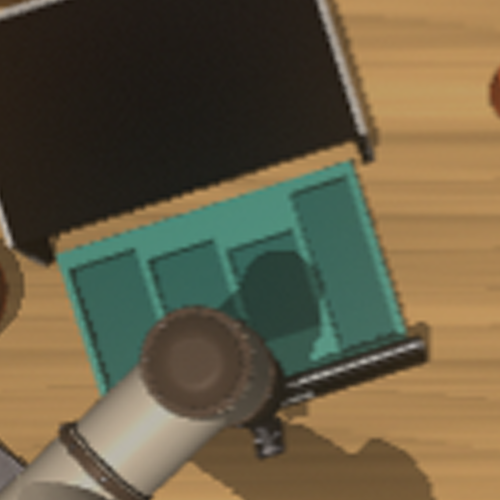

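The drawer is nearly fully out, with all four cut-outs clear and wood visible between the foam and the case at about (200,210). I'll pull to the stop.

Emit:
{"op": "send_rows", "data": {
  "series": [
    [[0,1.5,0],[0,0,0],10],
    [[0,1.5,0],[0,0,0],10]
  ]
}}

```text
clock: 9.5
position: [448.5, 210.1, 71.5]
ee_rot: [0.807, -0.591, 0.001, -0.001]
contact_force: [3.6, -2.4, 7.0]
gripper_width: 16.9
grasp_force: 62.4
```

Emit:
{"op": "send_rows", "data": {
  "series": [
    [[0,1.5,0],[0,0,0],10],
    [[0,1.5,0],[0,0,0],10]
  ]
}}

```text
clock: 9.7
position: [447.2, 209.8, 71.5]
ee_rot: [0.807, -0.591, 0.002, -0.003]
contact_force: [13.2, -4.3, -1.4]
gripper_width: 17.0
grasp_force: 61.2
```

Emit:
{"op": "send_rows", "data": {
  "series": [
    [[0,1.5,0],[0,0,0],10],
    [[0,1.5,0],[0,0,0],10]
  ]
}}

```text
clock: 9.9
position: [447.2, 209.9, 71.5]
ee_rot: [0.807, -0.59, 0.003, -0.005]
contact_force: [25.9, -5.9, -10.1]
gripper_width: 16.8
grasp_force: 60.4
```

Emit:
{"op": "send_rows", "data": {
  "series": [
    [[0,-3,0],[0,0,0],10],
    [[0,-1,0],[0,0,0],60],
    [[0,0,0],[0,0,0],60],
    [[0,0,0],[0,0,0],60],
    [[0,0,-30],[0,0,0],60],
    [[0,0,-40],[0,0,0],60],
    [[0,0,-40],[0,0,0],60],
    [[0,0,0],[0,0,0],60]
  ]
}}

```text
clock: 10.7
position: [447.7, 211.3, 185.6]
ee_rot: [0.807, -0.591, 0.002, -0.006]
contact_force: [1.0, 0.9, -0.0]
gripper_width: 60.2
grasp_force: 0.0
```

Run:
```python
from vis import *
im=get_image("top");print(stands(im),edge(im))
e=edge(im)[0]
rel(e[0],e[1],180,e[4]+np.pi/2); rel(e[0],e[1],180,e[4]+np.pi/2,True)
```

```text
[(455.0, -129.0, 150.0, 58.0, 0.0, 0.96), (613.0, -312.4, 123.4, 62.2, 0.068, 0.94), (915.0, -352.5, 87.0, 70.0, 1.571, 0.77), (913.5, -86.5, 81.0, 73.0, 1.571, 0.8)] [(637.3, -118.9, 159.5, 49.9, 0.13, 0.93)]
t 10.75 p [446.  210.3 182.6] ty [-0.954 -0.301] yawy -2.836 tz [ 0.004  0.004 -1.   ] F [ 0.3  0.2 -1.2] w 60.1 g 0.0 j6 -0.46
shift [371.5 -83.3   2. ] rotvec [-6.000e-03 -1.000e-03 -1.395e+00] shift after turn [147.  351.2   2.6] j6 then ~ 0.93
t 10.75 p [446.  210.3 182.6] ty [-0.954 -0.301] yawy -2.836 tz [ 0.004  0.004 -1.   ] F [ 0.3  0.2 -1.2] w 60.1 g 0.0 j6 -0.46
shift [371.5 -83.3   2. ] rotvec [-1.000e-03  7.000e-03  1.747e+00] shift after turn [-147.  -351.2    2.6] j6 then ~ -2.21
```

Emit:
{"op": "send_rows", "data": {
  "series": [
    [[0,0,0],[-0.006,0,-0.14],60],
    [[0,0,0],[0,0,-0.14],60],
    [[0,0,0],[0,0,-0.14],60],
    [[0,0,0],[0,0,-0.14],60],
    [[0,0,0],[0,0,-0.14],60],
    [[0,0,0],[0,0,-0.14],60],
    [[0,0,0],[0,0,-0.14],60],
    [[0,0,0],[0,0,-0.14],60]
  ]
}}

```text
clock: 11.55
position: [444.1, 208.6, 178.3]
ee_rot: [0.998, -0.07, -0.004, 0.002]
contact_force: [0.1, -0.6, 0.0]
gripper_width: 59.9
grasp_force: 0.0
```

Emit:
{"op": "send_rows", "data": {
  "series": [
    [[0,0,0],[0,0,-0.14],60],
    [[0,0,0],[0,0,-0.135],60],
    [[18,44,0],[0,0,0],60],
    [[18,44,0],[0,0,0],60],
    [[18,44,0],[0,0,0],60],
    [[18,44,0],[0,0,0],60],
    [[18,44,0],[0,0,0],60],
    [[18,44,0],[0,0,0],60]
  ]
}}

```text
clock: 12.35
position: [586.0, -40.2, 177.9]
ee_rot: [0.998, 0.065, -0.005, 0.001]
contact_force: [0.3, 0.0, 0.3]
gripper_width: 59.9
grasp_force: 0.0
```

Emit:
{"op": "send_rows", "data": {
  "series": [
    [[18,44,0],[0,0,0],60],
    [[18,43,0],[0,0,0],60],
    [[0,0,0],[0,0,0],60],
    [[0,0,0],[0,0,0],60]
  ]
}}

```text
clock: 12.75
position: [632.4, -121.1, 177.0]
ee_rot: [0.998, 0.063, -0.005, 0.001]
contact_force: [0.0, 0.4, 0.2]
gripper_width: 60.1
grasp_force: 0.0
```

Run:
```python
from vis import *
rel(637.2,-119,12,0.13+np.pi/2)
im=get_image("top");np.save("im1.npy",im);b=bird(im,36)
h=hsv(b);te=((h[...,0]>75)&(h[...,0]<100)&(h[...,1]>90)&(h[...,2]>40))
print(drawer(im))
t=.309;ex=np.array([np.cos(t),np.sin(t)]);ey=np.array([-ex[1],ex[0]]);c=np.array([447.2,209.9])
# rotated patch: rows = along ex 0..260 , cols = ey +180..-180
A=np.mgrid[0:260,0:360];P=c[:,None,None]+ex[:,None,None]*A[0]+ey[:,None,None]*(180-A[1])
pt=cv2.remap(b,(Y1-P[1]).astype(np.float32),(X1-P[0]).astype(np.float32),cv2.INTER_CUBIC)
cv2.imwrite("pics/slots.png",cv2.resize(pt[:,:,::-1],None,fx=2,fy=2))
g=cv2.GaussianBlur(pt[...,1],(0,0),1).astype(int)
for s in(70,100,130): print(s,[(180-i,g[s,i]) for i in range(8,356,4)])
```

```text
t 12.75 p [ 632.4 -121.1  177. ] ty [ 0.127 -0.992] yawy -1.444 tz [-0.01  -0.002 -1.   ] F [0.  0.4 0.2] w 60.1 g 0.0 j6 1.64
shift [  6.8  -1.5 164.9] rotvec [ 0.     0.011 -0.003] shift after turn [  5.1  -1.5 165. ] j6 then ~ 1.64
[(550.1, 247.7, 306.6, 184.3, 1.876, 0.91)]
70 [(172, np.int64(129)), (168, np.int64(127)), (164, np.int64(127)), (160, np.int64(136)), (156, np.int64(139)), (152, np.int64(101)), (148, np.int64(75)), (144, np.int64(98)), (140, np.int64(104)), (136, np.int64(103)), (132, np.int64(102)), (128, np.int64(102)), (124, np.int64(103)), (120, np.int64(103)), (116, np.int64(103)), (112, np.int64(103)), (108, np.int64(103)), (104, np.int64(103)), (100, np.int64(103)), (96, np.int64(102)), (92, np.int64(103)), (88, np.int64(103)), (84, np.int64(110)), (80, np.int64(133)), (76, np.int64(121)), (72, np.int64(79)), (68, np.int64(90)), (64, np.int64(104)), (60, np.int64(104)), (56, np.int64(103)), (52, np.int64(104)), (48, np.int64(104)), (44, np.int64(104)), (40, np.int64(104)), (36, np.int64(104)), (32, np.int64(104)), (28, np.int64(104)), (24, np.int64(103)), (20,
[... 4170 characters left out ...]
, (-52, np.int64(101)), (-56, np.int64(102)), (-60, np.int64(102)), (-64, np.int64(101)), (-68, np.int64(101)), (-72, np.int64(108)), (-76, np.int64(134)), (-80, np.int64(131)), (-84, np.int64(97)), (-88, np.int64(92)), (-92, np.int64(102)), (-96, np.int64(102)), (-100, np.int64(102)), (-104, np.int64(102)), (-108, np.int64(102)), (-112, np.int64(102)), (-116, np.int64(102)), (-120, np.int64(103)), (-124, np.int64(102)), (-128, np.int64(102)), (-132, np.int64(102)), (-136, np.int64(101)), (-140, np.int64(109)), (-144, np.int64(131)), (-148, np.int64(126)), (-152, np.int64(103)), (-156, np.int64(105)), (-160, np.int64(112)), (-164, np.int64(118)), (-168, np.int64(125)), (-172, np.int64(130))]
```

View pics/slots.png

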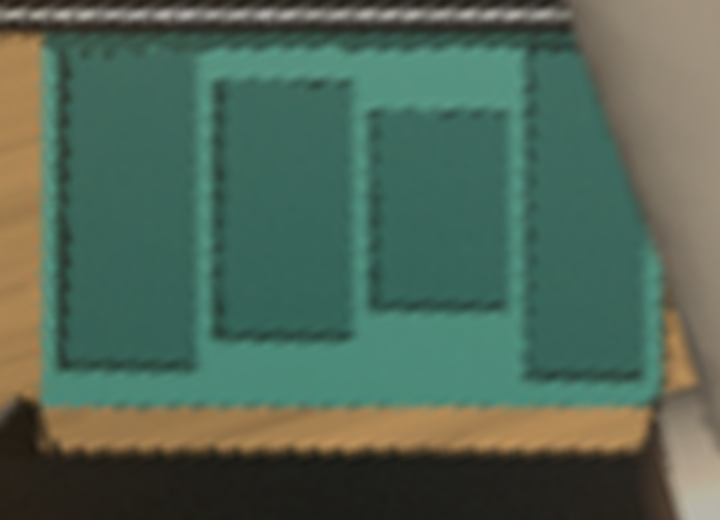

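Slots view: all four cut-outs are clear, with lateral centres at +118, +40, -38.5 and -112 mm and about 105.7 mm along the drawer axis from the panel's middle plane. I'll grasp the straightedge now.

Emit:
{"op": "send_rows", "data": {
  "series": [
    [[0,0,0],[0,0.011,-0.003],60],
    [[5,-1.5,30],[0,0,0],60],
    [[0,0,40],[0,0,0],60],
    [[0,0,35],[0,0,0],60],
    [[0,0,0],[0,0,0],60]
  ]
}}

```text
clock: 13.3
position: [634.3, -116.6, 69.6]
ee_rot: [0.998, 0.067, -0.003, -0.0]
contact_force: [-0.6, 0.0, -0.3]
gripper_width: 60.1
grasp_force: 0.0
```

Run:
```python
from vis import *
rel(637.2,-119,14,0.13+np.pi/2)
```

```text
t 13.3 p [ 634.3 -116.6   69.6] ty [ 0.133 -0.991] yawy -1.437 tz [-0.006 -0.    -1.   ] F [-0.6  0.  -0.3] w 60.1 g 0.0 j6 1.64
shift [ 2.9  2.8 55.6] rotvec [-0.001  0.006  0.004] shift after turn [ 2.6  2.7 55.6] j6 then ~ 1.63
```

Emit:
{"op": "send_rows", "data": {
  "series": [
    [[2.5,2.5,20],[0,0.006,0.004],60],
    [[0,0,20],[0,0,0],60],
    [[0,0,15],[0,0,0],60],
    [[0,0,0],[0,0,0],60],
    [[0,0,0],[0,0,0],8],
    [[0,0,0],[0,0,0],8],
    [[0,0,0],[0,0,0],8],
    [[0,0,0],[0,0,0],8]
  ]
}}

```text
clock: 14.1
position: [643.2, -119.9, 21.6]
ee_rot: [0.998, 0.064, 0.007, 0.0]
contact_force: [-0.4, 2.7, 4.5]
gripper_width: 17.5
grasp_force: 60.6
```

Emit:
{"op": "send_rows", "data": {
  "series": [
    [[0,0,0],[0,0,0],8],
    [[0,0,0],[0,0,0],8],
    [[0,0,0],[0,0,0],8],
    [[0,0,0],[0,0,0],8]
  ]
}}

```text
clock: 14.5
position: [643.1, -120.0, 21.5]
ee_rot: [0.998, 0.064, 0.007, 0.0]
contact_force: [-0.7, 3.2, 6.2]
gripper_width: 17.2
grasp_force: 60.7
```

Run:
```python
from vis import *
rel(454,-66,120,np.pi/2)
```

```text
t 14.5 p [ 643.1 -120.    21.5] ty [ 0.129 -0.992] yawy -1.442 tz [ 0.014  0.    -1.   ] F [-0.7  3.2  6.2] w 17.2 g 60.7 j6 1.64
shift [-179.2  -77.7 -101.1] rotvec [ 0.001 -0.014  0.129] shift after turn [-189.1  -54.   -98.5] j6 then ~ 1.51
```

Emit:
{"op": "send_rows", "data": {
  "series": [
    [[0,0,-20],[0,0,0],8],
    [[0,0,-30],[0,0,0],8],
    [[0,0,-30],[0,0,0],8],
    [[0,0,-20],[0,0,0],8],
    [[0,0,0],[0,-0.014,0.128],8],
    [[0,0,0],[0,0,0],8],
    [[0,0,0],[0,0,0],8]
  ]
}}

```text
clock: 15.2
position: [639.7, -120.4, 118.2]
ee_rot: [1.0, 0.001, -0.003, 0.0]
contact_force: [-0.4, 0.2, -3.9]
gripper_width: 17.1
grasp_force: 59.3
```

Run:
```python
from vis import *
im=get_image("top");print(stands(im));cv2.imwrite("pics/h1.png",im[80:260,180:420,::-1].repeat(2,0).repeat(2,1))
im=get_image("scene");cv2.imwrite("pics/h1s.png",im[130:330,150:390,::-1].repeat(2,0).repeat(2,1))
rel(454,-66,120,np.pi/2)
```

```text
[(455.0, -129.1, 150.8, 59.2, 0.024, 0.95), (613.0, -312.5, 123.4, 62.3, 0.07, 0.94), (915.0, -352.5, 87.0, 70.0, 1.571, 0.77), (913.5, -86.5, 81.0, 73.0, 1.571, 0.8)]
t 15.3 p [ 639.9 -120.4  118.3] ty [ 0.002 -1.   ] yawy -1.569 tz [-0.006 -0.001 -1.   ] F [-0.2 -0.1 -3.8] w 17.5 g 59.3 j6 1.51
shift [-185.9  -54.8   -0.7] rotvec [0.001 0.006 0.002] shift after turn [-185.9  -54.4   -1.7] j6 then ~ 1.51
```

View pics/h1s.png

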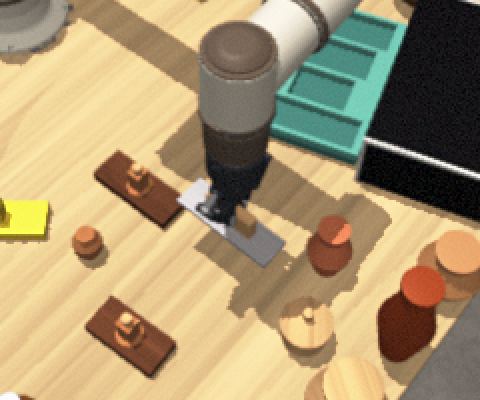

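The scene view shows the bar held level, with its ends near crop pixels (188,191) and (275,253). I'll cast those onto z≈104 to find the offset in the hand.

```bash
cat >> vis.py <<'E'
def cast(px,z,n):
    c=camera_info(n);R=np.array(c["R"]);t=np.array(c["t"])
    u=cv2.undistortPoints(np.array(px,float).reshape(-1,1,2),np.array(c["intrinsics"]),np.array(c["dist_coeffs"])).reshape(-1,2)
    d=np.c_[u,np.ones(len(u))]@R;C=-R.T@t;return (C+d*((z-C[2])/d[:,2])[:,None])[:,:2]
E
python3 - <<'E'
from vis import *
im=get_image("scene");h=hsv(im);m=((h[...,1]<60)&(h[...,2]>90)&(h[...,2]<215)).astype(np.uint8);m[:215]=0;m[:,:235]=0;m[265:]=0;m[:,300:]=0
m=cv2.morphologyEx(m,cv2.MORPH_OPEN,np.ones((2,2),np.uint8))
c=max(cv2.findContours(m,0,2)[0],key=cv2.contourArea);print(cv2.contourArea(c));b=cv2.approxPolyDP(c,3,True)[:,0];print(b.tolist());print(cast(b,104,"scene").round(0).tolist())
b2=np.array([[285,240],[265,265],[197,180],[178,202]])/2+[150,130];p=cast(b2,104,"scene");print(p.round(0),p.mean(0))
E
```

```text
310.0
[[262, 243], [262, 249], [282, 264], [292, 253], [280, 242], [275, 251]]
[[635.0, -134.0], [647.0, -148.0], [718.0, -148.0], [718.0, -104.0], [671.0, -99.0], [678.0, -130.0]]
[[ 713.  -96.]
 [ 716. -143.]
 [ 555. -101.]
 [ 559. -147.]] [ 635.94162286 -121.74809352]
```

Emit:
{"op": "send_rows", "data": {
  "series": [
    [[-22.5,-6.8,0],[0,0.006,0.002],8],
    [[-22.5,-6.8,0],[0,0,0],8],
    [[-22.5,-6.8,0],[0,0,0],8],
    [[-22.5,-6.8,0],[0,0,0],8],
    [[-22.5,-6.8,0],[0,0,0],8],
    [[-22.5,-6.8,0],[0,0,0],8],
    [[-22.5,-6.8,0],[0,0,0],8],
    [[-22.5,-6.8,0],[0,0,0],8]
  ]
}}

```text
clock: 16.15
position: [459.9, -65.6, 119.2]
ee_rot: [1.0, -0.0, 0.001, 0.001]
contact_force: [-0.4, 1.7, -3.6]
gripper_width: 17.3
grasp_force: 59.4
```

Emit:
{"op": "send_rows", "data": {
  "series": [
    [[0,0,0],[0,0,0],8],
    [[0,0,0],[0,0,0],8]
  ]
}}

```text
clock: 16.35
position: [461.2, -65.7, 119.7]
ee_rot: [1.0, 0.0, 0.002, 0.001]
contact_force: [1.2, 0.1, -3.5]
gripper_width: 16.7
grasp_force: 59.3
```

Run:
```python
from vis import *
rel(459,-64,30,np.pi/2);print(stands(get_image("top")))
```

```text
t 16.35 p [461.2 -65.7 119.7] ty [ 0. -1.] yawy -1.571 tz [ 0.004 -0.001 -1.   ] F [ 1.2  0.1 -3.5] w 16.7 g 59.3 j6 1.36
shift [-2.6 -1.8 89.7] rotvec [ 0.001 -0.004  0.   ] shift after turn [-2.2 -1.7 89.7] j6 then ~ 1.36
[(613.0, -312.5, 123.4, 62.3, 0.07, 0.94), (915.0, -352.5, 87.0, 70.0, 1.571, 0.77), (913.5, -86.0, 82.0, 73.0, 1.571, 0.8)]
```

Emit:
{"op": "send_rows", "data": {
  "series": [
    [[-2,-1.5,25],[0,-0.004,0],8],
    [[0,0,30],[0,0,0],8],
    [[0,0,25],[0,0,0],8],
    [[0,0,10],[0,0,0],8],
    [[0,0,3],[0,0,0],8],
    [[0,0,0],[0,0,0],8]
  ]
}}

```text
clock: 17.0
position: [460.0, -64.4, 26.5]
ee_rot: [1.0, -0.001, -0.0, 0.001]
contact_force: [0.5, 0.3, -3.9]
gripper_width: 17.4
grasp_force: 59.2
```

Emit:
{"op": "send_rows", "data": {
  "series": [
    [[0,0,2],[0,0,0],8],
    [[0,0,0],[0,0,0],8]
  ]
}}

```text
clock: 17.2
position: [459.8, -64.2, 25.2]
ee_rot: [1.0, -0.001, 0.001, 0.0]
contact_force: [-0.1, -0.3, -4.2]
gripper_width: 16.9
grasp_force: 59.2
```

Run:
```python
from vis import *
rel(459,-74,21,np.pi/2)
im=get_image("scene");cv2.imwrite("pics/c1.png",im[160:280,150:330,::-1].repeat(4,0).repeat(4,1))
```

```text
t 17.2 p [459.8 -64.2  25.2] ty [-0.001 -1.   ] yawy -1.572 tz [ 0.001 -0.001 -1.   ] F [-0.1 -0.3 -4.2] w 16.9 g 59.2 j6 1.35
shift [-0.8  9.8  4.2] rotvec [ 0.001 -0.001 -0.001] shift after turn [-0.8  9.8  4.2] j6 then ~ 1.36
```

View pics/c1.png

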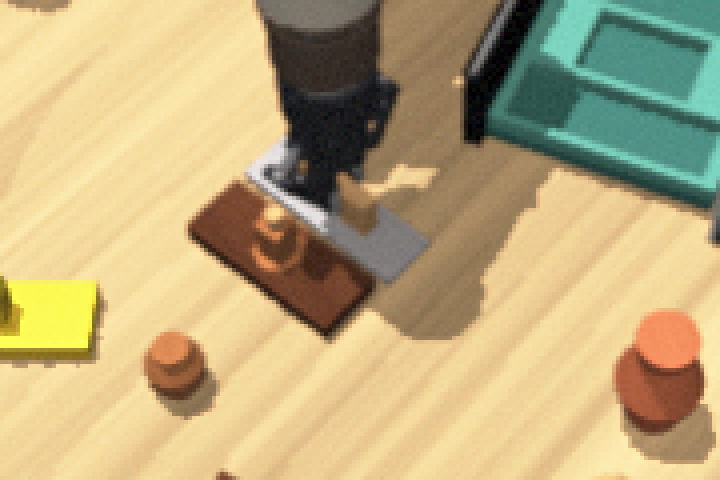

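The bar is hovering just beside the stand at (310,230), parallel and centred. I'll lower it to the bench and slide it into contact.

Emit:
{"op": "send_rows", "data": {
  "series": [
    [[0,0,2],[0,0,0],8],
    [[0,0,1],[0,0,0],8],
    [[0,0,0],[0,0,0],8]
  ]
}}

```text
clock: 17.55
position: [459.3, -64.3, 22.0]
ee_rot: [1.0, -0.001, 0.0, 0.0]
contact_force: [-3.2, 1.0, 3.4]
gripper_width: 17.2
grasp_force: 60.7
```

Emit:
{"op": "send_rows", "data": {
  "series": [
    [[0,0,1],[0,0,0],8],
    [[0,0,0],[0,0,0],8]
  ]
}}

```text
clock: 17.75
position: [459.0, -64.3, 21.5]
ee_rot: [1.0, -0.001, -0.0, 0.001]
contact_force: [-6.2, 0.8, 10.5]
gripper_width: 16.8
grasp_force: 61.5
```

Emit:
{"op": "send_rows", "data": {
  "series": [
    [[0,0,1],[0,0,0],8],
    [[0,0,0],[0,0,0],8]
  ]
}}

```text
clock: 17.95
position: [459.0, -64.3, 21.4]
ee_rot: [1.0, -0.0, -0.0, 0.001]
contact_force: [-7.2, 2.7, 18.8]
gripper_width: 16.9
grasp_force: 62.8
```

Emit:
{"op": "send_rows", "data": {
  "series": [
    [[0,0,-2],[0,0,0],8],
    [[0,2,0],[0,0,0],8],
    [[0,2,0],[0,0,0],8],
    [[0,2,0],[0,0,0],8],
    [[0,0,0],[0,0,0],8]
  ]
}}

```text
clock: 18.45
position: [460.1, -70.3, 21.5]
ee_rot: [1.0, -0.001, 0.001, 0.0]
contact_force: [0.8, 2.1, 1.1]
gripper_width: 17.1
grasp_force: 60.2
```

Emit:
{"op": "send_rows", "data": {
  "series": [
    [[0,1,0],[0,0,0],8],
    [[0,1,0],[0,0,0],8],
    [[0,0,0],[0,0,0],8]
  ]
}}

```text
clock: 18.75
position: [460.0, -72.2, 21.5]
ee_rot: [1.0, -0.0, 0.001, 0.0]
contact_force: [2.3, 3.9, 0.5]
gripper_width: 17.0
grasp_force: 60.2
```

Emit:
{"op": "send_rows", "data": {
  "series": [
    [[0,1,0],[0,0,0],8],
    [[0,1,0],[0,0,0],8],
    [[0,0,0],[0,0,0],8]
  ]
}}

```text
clock: 19.05
position: [459.7, -74.3, 21.5]
ee_rot: [1.0, -0.001, 0.0, 0.0]
contact_force: [1.7, 4.1, 1.3]
gripper_width: 16.9
grasp_force: 60.3
```

Run:
```python
from vis import *
state()
im=get_image("scene");cv2.imwrite("pics/c2.png",im[190:250,180:280,::-1].repeat(6,0).repeat(6,1))
```

```text
t 19.05 p [459.7 -74.3  21.5] ty [-0.001 -1.   ] yawy -1.572 tz [ 0.    -0.001 -1.   ] F [1.7 4.1 1.3] w 16.9 g 60.3 j6 1.38
```

View pics/c2.png

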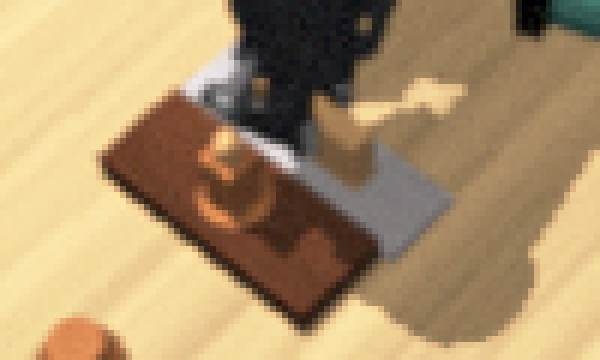

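The bar's edge now lies along the stand's long side from (180,92) to (380,250), with no visible gap. I'll push a little further for full flush contact, then hold for over 2 s.

Emit:
{"op": "send_rows", "data": {
  "series": [
    [[0,1,0],[0,0,0],8],
    [[-1,1,0],[0,0,0],8],
    [[-1,0.5,0],[0,0,0],8],
    [[0,0,0],[0,0,0],8]
  ]
}}

```text
clock: 19.5
position: [457.6, -76.9, 21.5]
ee_rot: [1.0, -0.001, 0.0, 0.0]
contact_force: [3.2, 2.0, 0.3]
gripper_width: 17.5
grasp_force: 60.1
```

Emit:
{"op": "send_rows", "data": {
  "series": [
    [[0,0,0],[0,0,0],8],
    [[0,0,0],[0,0,0],8],
    [[0,0,0],[0,0,0],8],
    [[0,0,0],[0,0,0],8],
    [[0,0,0],[0,0,0],8],
    [[0,0,0],[0,0,0],8],
    [[0,0,0],[0,0,0],8],
    [[0,0,0],[0,0,0],8]
  ]
}}

```text
clock: 20.3
position: [457.3, -76.9, 21.5]
ee_rot: [1.0, -0.001, -0.0, 0.001]
contact_force: [4.6, 0.2, 1.9]
gripper_width: 16.8
grasp_force: 60.3
```

Emit:
{"op": "send_rows", "data": {
  "series": [
    [[0,0,0],[0,0,0],8],
    [[0,0,0],[0,0,0],8],
    [[0,0,0],[0,0,0],8],
    [[0,0,0],[0,0,0],8],
    [[0,0,0],[0,0,0],8],
    [[0,0,0],[0,0,0],8],
    [[0,0,0],[0,0,0],8],
    [[0,0,0],[0,0,0],8]
  ]
}}

```text
clock: 21.1
position: [457.2, -76.9, 21.5]
ee_rot: [1.0, -0.001, -0.0, 0.001]
contact_force: [4.1, 0.2, 4.1]
gripper_width: 16.8
grasp_force: 60.6
```

Emit:
{"op": "send_rows", "data": {
  "series": [
    [[0,0,0],[0,0,0],8],
    [[0,0,0],[0,0,0],8],
    [[0,0,0],[0,0,0],8],
    [[0,0,0],[0,0,0],8],
    [[0,0,0],[0,0,0],8],
    [[0,0,0],[0,0,0],8],
    [[0,0,0],[0,0,0],8],
    [[0,0,0],[0,0,0],8]
  ]
}}

```text
clock: 21.9
position: [457.2, -76.9, 21.5]
ee_rot: [1.0, -0.001, -0.0, 0.001]
contact_force: [5.6, -1.1, 5.6]
gripper_width: 17.2
grasp_force: 60.7
```

Run:
```python
from vis import *
rel(609,-250,120,0.068+np.pi/2);print(stands(get_image("top")))
im=get_image("scene");h=hsv(im);b=im[190:250,180:280]
cv2.imwrite("pics/c3.png",b[:,:,::-1].repeat(6,0).repeat(6,1))
```

```text
t 21.9 p [457.2 -76.9  21.5] ty [-0.001 -1.   ] yawy -1.572 tz [-0.    -0.001 -1.   ] F [ 5.6 -1.1  5.6] w 17.2 g 60.7 j6 1.38
shift [152.  173.  -98.4] rotvec [ 0.001  0.    -0.069] shift after turn [139.7 183.1 -98.5] j6 then ~ 1.45
[(613.0, -312.5, 123.4, 62.3, 0.068, 0.94), (915.0, -352.5, 87.0, 70.0, 1.571, 0.77), (913.5, -86.0, 82.0, 73.0, 1.571, 0.8)]
```

Emit:
{"op": "send_rows", "data": {
  "series": [
    [[0,-5,0],[0,0,0],8],
    [[0,-10,0],[0,0,0],8],
    [[0,0,-20],[0,0,0],8],
    [[0,0,-30],[0,0,0],8],
    [[0,0,-30],[0,0,0],8],
    [[0,0,-20],[0,0,0],8],
    [[21,24,0],[0,0,-0.069],8],
    [[21,24,0],[0,0,0],8]
  ]
}}

```text
clock: 22.8
position: [494.8, -108.4, 118.8]
ee_rot: [0.999, 0.034, -0.007, -0.0]
contact_force: [0.2, -0.4, -4.0]
gripper_width: 16.9
grasp_force: 59.6
```

Emit:
{"op": "send_rows", "data": {
  "series": [
    [[21,24,0],[0,0,0],8],
    [[21,24,0],[0,0,0],8],
    [[21,24,0],[0,0,0],8],
    [[21,24,0],[0,0,0],8],
    [[0,0,0],[0,0,0],8],
    [[0,0,0],[0,0,0],8]
  ]
}}

```text
clock: 23.4
position: [585.8, -197.9, 116.8]
ee_rot: [0.999, 0.032, -0.007, -0.001]
contact_force: [-0.7, 0.4, -5.1]
gripper_width: 17.1
grasp_force: 59.8
```

Run:
```python
from vis import *
rel(613,-250,120,0.068+np.pi/2);im=get_image("top");print(stands(im))
```

```text
t 23.4 p [ 585.8 -197.9  116.8] ty [ 0.064 -0.998] yawy -1.506 tz [-0.015  0.002 -1.   ] F [-0.7  0.4 -5.1] w 17.1 g 59.8 j6 1.7
shift [23.7 53.7 -3.8] rotvec [-0.003  0.014 -0.004] shift after turn [23.6 53.8 -3.2] j6 then ~ 1.7
[(485.5, -126.5, 85.0, 71.0, 0.0, 0.63), (915.0, -352.5, 87.0, 70.0, 1.571, 0.77), (913.5, -86.0, 82.0, 73.0, 1.571, 0.79)]
```

Run:
```python
from vis import *
a=cv2.imread("pics/scene0.png")[:,:,::-1].copy();b=get_image("scene");np.save("s1.npy",b)
for im in(a,b):
    h=hsv(im);m=((h[...,2]<110)&(h[...,1]>100)).astype(np.uint8);m[:, :190]=0;m[:195]=0;m[322:]=0;m[:,250:]=0
    m=cv2.morphologyEx(m,cv2.MORPH_CLOSE,np.ones((5,5),np.uint8));m=cv2.morphologyEx(m,cv2.MORPH_OPEN,np.ones((3,3),np.uint8))
    for c in cv2.findContours(m,0,1)[0]:
        if cv2.contourArea(c)>300:
            r=cv2.boxPoints(cv2.minAreaRect(c));M=cv2.moments(c);print(cv2.contourArea(c),round(M["m10"]/M["m00"],2),round(M["m01"]/M["m00"],2),cast([[M["m10"]/M["m00"],M["m01"]/M["m00"]]],12,"scene").round(1).tolist(),[cast([c[i,0]],20,"scene").round(0)[0].tolist() for i in (c[:,0,0].argmin(),c[:,0,0].argmax(),c[:,0,1].argmin(),c[:,0,1].argmax())])
```

```text
594.0 217.26 224.93 [[451.7, -136.6]] [[381.0, -155.0], [534.0, -111.0], [380.0, -110.0], [530.0, -161.0]]
```

Run:
```python
import cv2,numpy as np
a=cv2.imread("pics/c3.png")[:, :480];a=cv2.resize(a,(400,300));b=np.load("s1.npy")[150:350,130:390,::-1];b=cv2.resize(b,(400,300),interpolation=cv2.INTER_NEAREST)
cv2.imwrite("pics/m1.png",np.hstack([a,b]))
```

```text
(no output)
```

View pics/m1.png

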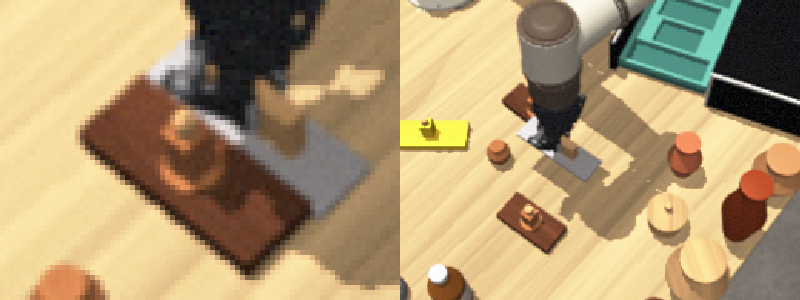

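Run:
```python
from vis import *
a=np.load("im1.npy");b=get_image("top")
for im in(a,b):
    g=bird(im,20)[...,0].astype(int)
    for x in(390,410,430,480,500,515): 
        r=g[X1-x-3:X1-x+4].mean(0);print(x,"left",[int(r[Y1-y]) for y in range(-90,-112,-2)],"right",[int(r[Y1-y]) for y in range(-148,-172,-2)])
```

```text
390 left [175, 177, 175, 170, 154, 133, 111, 99, 92, 95, 96] right [87, 87, 85, 85, 81, 90, 118, 154, 175, 189, 186, 185]
410 left [179, 180, 178, 173, 158, 140, 118, 106, 96, 95, 94] right [87, 85, 83, 84, 82, 94, 120, 151, 169, 180, 178, 177]
430 left [168, 171, 167, 155, 132, 109, 92, 94, 94, 93, 92] right [89, 86, 83, 83, 81, 92, 115, 143, 160, 170, 169, 167]
480 left [166, 169, 163, 148, 119, 91, 77, 86, 92, 91, 90] right [86, 85, 84, 86, 87, 97, 119, 143, 159, 168, 167, 165]
500 left [173, 177, 170, 153, 120, 89, 73, 83, 89, 88, 88] right [83, 82, 81, 85, 96, 116, 139, 160, 171, 176, 176, 174]
515 left [176, 180, 172, 156, 124, 92, 75, 84, 88, 87, 87] right [82, 82, 80, 84, 105, 133, 156, 172, 177, 177, 177, 176]
390 left [131, 128, 126, 124, 122, 121, 119, 117, 113, 109, 102] right [85, 85, 84, 84, 82, 86, 92, 113, 139, 167, 180, 188]
410 left [135, 133, 131, 129, 126, 122, 119, 117, 113, 108, 100] right [87, 85, 84, 83, 81, 84, 90, 109, 134, 160, 172, 180]
430 left [133, 131, 128, 126, 122, 120, 117, 114, 107, 99, 87] right [89, 88, 86, 83, 80, 82, 87, 105, 127, 151, 163, 170]
480 left [129, 127, 125, 123, 120, 118, 113, 107, 100, 95, 90] right [85, 85, 85, 84, 82, 83, 88, 103, 125, 148, 160, 167]
500 left [129, 126, 123, 122, 118, 115, 109, 105, 98, 93, 88] right [83, 84, 83, 82, 81, 84, 89, 106, 130, 155, 169, 177]
515 left [128, 125, 122, 120, 116, 113, 106, 100, 94, 90, 87] right [82, 82, 82, 81, 80, 82, 86, 102, 125, 154, 170, 179]
```

The long stand's right side moved evenly, from about -161/-157 to -164 mm at every x. That confirms flush contact. The mid stand is next.

Emit:
{"op": "send_rows", "data": {
  "series": [
    [[0,0,0],[-0.003,0.014,-0.004],8],
    [[12,27,0],[0,0,0],8],
    [[12,27,0],[0,0,0],8],
    [[0,0,30],[0,0,0],8],
    [[0,0,30],[0,0,0],8],
    [[0,0,20],[0,0,0],8],
    [[0,0,0],[0,0,0],8]
  ]
}}

```text
clock: 24.25
position: [616.3, -249.5, 38.2]
ee_rot: [0.999, 0.036, 0.002, 0.0]
contact_force: [-0.3, 0.8, -4.4]
gripper_width: 17.0
grasp_force: 60.1
```

Run:
```python
from vis import *
rel(613,-250,24,0.068+np.pi/2);im=get_image("top");print(stands(im),edge(im))
```

```text
t 24.25 p [ 616.3 -249.5   38.2] ty [ 0.071 -0.997] yawy -1.5 tz [ 0.005 -0.001 -1.   ] F [-0.3  0.8 -4.4] w 17.0 g 60.1 j6 1.78
shift [-3.4  0.2 14.2] rotvec [ 0.001 -0.005  0.003] shift after turn [-3.3  0.3 14.2] j6 then ~ 1.78
[(915.0, -352.5, 87.0, 70.0, 1.571, 0.77), (913.5, -86.0, 82.0, 73.0, 1.571, 0.8)] []
```

Emit:
{"op": "send_rows", "data": {
  "series": [
    [[-3,0,8],[0.001,-0.005,0.003],8],
    [[0,0,4],[0,0,0],8],
    [[0,0,2],[0,0,0],8],
    [[0,0,1.5],[0,0,0],8],
    [[0,0,0],[0,0,0],8]
  ]
}}

```text
clock: 24.8
position: [617.0, -251.1, 26.5]
ee_rot: [0.999, 0.034, 0.004, 0.001]
contact_force: [0.4, -0.8, -3.4]
gripper_width: 17.4
grasp_force: 60.2
```

Emit:
{"op": "send_rows", "data": {
  "series": [
    [[0,0,1],[0,0,0],8],
    [[0,0,0],[0,0,0],8]
  ]
}}

```text
clock: 25.0
position: [617.0, -251.1, 25.4]
ee_rot: [0.999, 0.034, 0.004, 0.001]
contact_force: [0.1, -0.2, -4.3]
gripper_width: 17.3
grasp_force: 60.2
```

Emit:
{"op": "send_rows", "data": {
  "series": [
    [[-2,0,1],[0,-0.004,0],8],
    [[-2,0,1],[0,0,0],8],
    [[0,0,1],[0,0,0],8],
    [[0,0,0],[0,0,0],8]
  ]
}}

```text
clock: 25.4
position: [612.8, -251.3, 22.1]
ee_rot: [0.999, 0.034, 0.002, 0.001]
contact_force: [-0.5, 0.5, -3.9]
gripper_width: 17.1
grasp_force: 60.2
```

Emit:
{"op": "send_rows", "data": {
  "series": [
    [[0,0,1],[0,0,0],8],
    [[0,0,0],[0,0,0],8]
  ]
}}

```text
clock: 25.6
position: [613.1, -251.4, 21.6]
ee_rot: [0.999, 0.034, 0.002, 0.002]
contact_force: [0.2, 0.1, -1.2]
gripper_width: 16.7
grasp_force: 60.4
```

Run:
```python
from vis import *
rel(613,-257,21,0.068+np.pi/2)
```

```text
t 25.6 p [ 613.1 -251.4   21.6] ty [ 0.069 -0.998] yawy -1.502 tz [ 0.004 -0.003 -1.   ] F [ 0.2  0.1 -1.2] w 16.7 g 60.4 j6 1.78
shift [-0.5  5.5  0.6] rotvec [ 0.003 -0.004  0.001] shift after turn [-0.5  5.6  0.6] j6 then ~ 1.78
```

Emit:
{"op": "send_rows", "data": {
  "series": [
    [[0,2,0.7],[0,0,0],8],
    [[0,2,0],[0,0,0],8],
    [[0,2,0],[0,0,0],8],
    [[0,1,0],[0,0,0],8],
    [[0,1,0],[0,0,0],8],
    [[0,0,0],[0,0,0],8]
  ]
}}

```text
clock: 26.2
position: [614.4, -259.0, 21.6]
ee_rot: [0.999, 0.035, 0.003, 0.001]
contact_force: [-0.1, 5.8, 4.9]
gripper_width: 17.1
grasp_force: 61.4
```

Emit:
{"op": "send_rows", "data": {
  "series": [
    [[0,1,0],[0,0,0],8],
    [[0,1,0],[0,0,0],8],
    [[0,1,0],[0,0,0],8],
    [[0,0,0],[0,0,0],8]
  ]
}}

```text
clock: 26.6
position: [614.6, -261.6, 21.6]
ee_rot: [0.999, 0.034, 0.003, 0.001]
contact_force: [-0.8, 6.8, 5.0]
gripper_width: 17.2
grasp_force: 61.4
```

Run:
```python
from vis import *
state();a=np.load("im1.npy");b=get_image("top")
for im in(a,b):
    g=bird(im,20)[...,0].astype(int)
    for x in(570,590,640,660): 
        r=g[X1-x-3:X1-x+4].mean(0);print(x,"right",[int(r[Y1-y]) for y in range(-326,-360,-2)])
im=get_image("scene");cv2.imwrite("pics/c4.png",im[230:330,160:300,::-1].repeat(4,0).repeat(4,1))
```

```text
t 26.6 p [ 614.6 -261.6   21.6] ty [ 0.069 -0.998] yawy -1.502 tz [ 0.006 -0.002 -1.   ] F [-0.8  6.8  5. ] w 17.2 g 61.4 j6 1.8
570 right [90, 89, 88, 87, 87, 87, 87, 87, 85, 89, 100, 119, 140, 155, 155, 153, 153]
590 right [85, 85, 85, 86, 86, 87, 86, 86, 88, 95, 112, 133, 151, 163, 164, 162, 161]
640 right [80, 81, 82, 83, 83, 82, 86, 91, 109, 129, 149, 159, 164, 161, 161, 161, 161]
660 right [80, 80, 80, 80, 82, 81, 94, 114, 144, 166, 179, 175, 174, 174, 174, 174, 174]
570 right [88, 88, 87, 87, 86, 86, 86, 86, 85, 85, 85, 92, 106, 126, 144, 155, 153]
590 right [84, 84, 84, 83, 83, 84, 84, 85, 84, 85, 90, 102, 121, 141, 155, 162, 161]
640 right [87, 92, 95, 93, 90, 89, 88, 89, 89, 88, 87, 86, 88, 91, 90, 89, 95]
660 right [81, 82, 83, 83, 83, 84, 84, 84, 83, 82, 82, 82, 82, 81, 81, 81, 80]
```

View pics/c4.png

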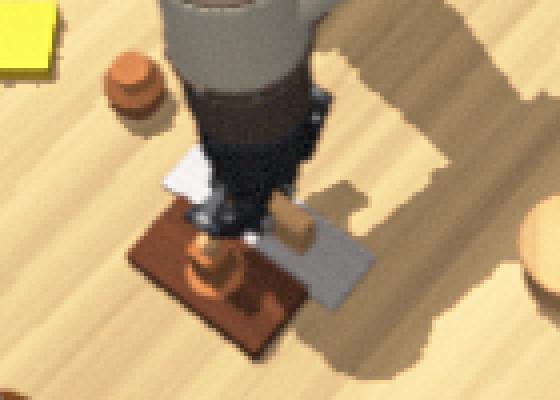

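The bar lies flush along the mid stand, from about (185,200) to (303,290), and the stand shifted about 3 mm, so there is contact. I'll hold for 2.4 s.

Emit:
{"op": "send_rows", "data": {
  "series": [
    [[0,0,0],[0,0,0],8],
    [[0,0,0],[0,0,0],8],
    [[0,0,0],[0,0,0],8],
    [[0,0,0],[0,0,0],8],
    [[0,0,0],[0,0,0],8],
    [[0,0,0],[0,0,0],8],
    [[0,0,0],[0,0,0],8],
    [[0,0,0],[0,0,0],8]
  ]
}}

```text
clock: 27.5
position: [614.6, -261.6, 21.6]
ee_rot: [0.999, 0.034, 0.003, 0.001]
contact_force: [-0.1, 7.9, 5.0]
gripper_width: 17.3
grasp_force: 61.4
```

Emit:
{"op": "send_rows", "data": {
  "series": [
    [[0,0,0],[0,0,0],8],
    [[0,0,0],[0,0,0],8],
    [[0,0,0],[0,0,0],8],
    [[0,0,0],[0,0,0],8],
    [[0,0,0],[0,0,0],8],
    [[0,0,0],[0,0,0],8],
    [[0,0,0],[0,0,0],8],
    [[0,0,0],[0,0,0],8]
  ]
}}

```text
clock: 28.3
position: [614.6, -261.6, 21.6]
ee_rot: [0.999, 0.034, 0.003, 0.001]
contact_force: [-0.7, 6.8, 5.0]
gripper_width: 16.9
grasp_force: 61.4
```

Emit:
{"op": "send_rows", "data": {
  "series": [
    [[0,0,0],[0,0,0],8],
    [[0,0,0],[0,0,0],8],
    [[0,0,0],[0,0,0],8],
    [[0,0,0],[0,0,0],8],
    [[0,0,0],[0,0,0],8],
    [[0,0,0],[0,0,0],8],
    [[0,0,0],[0,0,0],8],
    [[0,0,0],[0,0,0],8]
  ]
}}

```text
clock: 29.1
position: [614.6, -261.6, 21.6]
ee_rot: [0.999, 0.034, 0.003, 0.001]
contact_force: [-1.1, 6.7, 4.7]
gripper_width: 17.1
grasp_force: 61.4
```

Emit:
{"op": "send_rows", "data": {
  "series": [
    [[0,-5,0],[0,0,0],8],
    [[0,-10,0],[0,0,0],8],
    [[0,0,-30],[0,0,0],8],
    [[0,0,-35],[0,0,0],8],
    [[0,0,-35],[0,0,0],8],
    [[0,0,-20],[0,0,0],8],
    [[0,0,0],[0,0,0],8]
  ]
}}

```text
clock: 29.8
position: [613.7, -247.3, 143.1]
ee_rot: [0.999, 0.034, 0.005, 0.002]
contact_force: [1.6, 0.2, -4.9]
gripper_width: 17.0
grasp_force: 60.4
```

Run:
```python
from vis import *
print(stands(get_image("top")));rel(582+4*.953,135.3+4*.304,140,0.308+np.pi/2)
```

```text
[(915.0, -352.5, 87.0, 70.0, 1.571, 0.77), (913.5, -86.0, 82.0, 73.0, 1.571, 0.8)]
t 29.85 p [ 612.2 -246.8  140.4] ty [ 0.068 -0.998] yawy -1.503 tz [ 0.005 -0.002 -1.   ] F [-0.2  0.2 -4.2] w 17.5 g 60.3 j6 1.78
shift [-3.000e-01 -3.842e+02 -5.000e-01] rotvec [ 0.003 -0.005 -0.24 ] shift after turn [  91.1 -373.3    0.4] j6 then ~ 2.02
```

Emit:
{"op": "send_rows", "data": {
  "series": [
    [[0,-28,-10],[0,0,0],8],
    [[0,-34,-10],[0,0,0],8],
    [[0,-36,0],[0,0,0],8],
    [[0,-36,0],[0,0,0],8],
    [[0,-36,0],[0,0,0],8],
    [[0,-36,0],[0,0,0],8],
    [[0,-36,0],[0,0,0],8],
    [[0,-36,0],[0,0,0],8]
  ]
}}

```text
clock: 30.65
position: [591.0, 31.5, 156.3]
ee_rot: [0.999, 0.034, -0.001, 0.002]
contact_force: [1.6, -0.4, -4.2]
gripper_width: 17.0
grasp_force: 60.3
```

Emit:
{"op": "send_rows", "data": {
  "series": [
    [[0,-36,0],[0,0,0],8],
    [[0,-36,0],[0,0,0],8],
    [[0,-34,0],[0,0,0],8],
    [[0,0,0],[0.003,-0.005,-0.12],8],
    [[0,0,0],[0,0,-0.12],8],
    [[0,0,0],[0,0,0],8],
    [[0,0,0],[0,0,0],8]
  ]
}}

```text
clock: 31.35
position: [584.7, 135.6, 157.2]
ee_rot: [0.988, 0.152, -0.003, 0.0]
contact_force: [-0.0, 0.3, -3.6]
gripper_width: 16.7
grasp_force: 60.5
```

Run:
```python
from vis import *
im=get_image("top");print(stands(im));rel(582+4*.953,135.3+4*.304,100,0.308+np.pi/2)
s=get_image("scene");np.save("s2.npy",s);cv2.imwrite("pics/p1.png",s[110:270,240:440,::-1].repeat(3,0).repeat(3,1))
```

```text
[(612.9, -316.1, 123.3, 62.5, 0.06, 0.94), (915.0, -353.0, 88.0, 70.0, 1.571, 0.78), (913.5, -86.0, 82.0, 73.0, 1.571, 0.8)]
t 31.4 p [585.  135.6 157.7] ty [ 0.301 -0.954] yawy -1.265 tz [-0.004 -0.001 -1.   ] F [-0.5 -0.  -3.5] w 16.9 g 60.4 j6 1.38
shift [ 1.2 -0.7 57.7] rotvec [ 0.     0.004 -0.002] shift after turn [ 1.  -0.6 57.7] j6 then ~ 1.38
```

View pics/p1.png

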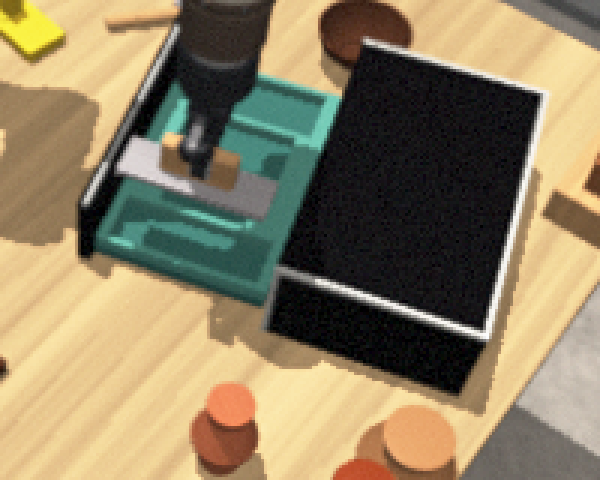

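The bar is aligned over the right-hand cut-out (bar at (197,175), slot at (185,240) below it by parallax). I'll lower it.

Emit:
{"op": "send_rows", "data": {
  "series": [
    [[1,-0.5,25],[0,0.004,-0.002],8],
    [[0,0,30],[0,0,0],8],
    [[0,0,25],[0,0,0],8],
    [[0,0,10],[0,0,0],8],
    [[0,0,0],[0,0,0],8]
  ]
}}

```text
clock: 31.95
position: [585.9, 136.2, 67.9]
ee_rot: [0.988, 0.154, -0.0, 0.0]
contact_force: [0.3, 0.0, -3.4]
gripper_width: 16.9
grasp_force: 60.3
```

Run:
```python
from vis import *
rel(582+4*.953,135.3+4*.304,42,0.308+np.pi/2)
```

```text
t 31.95 p [585.9 136.2  67.9] ty [ 0.305 -0.952] yawy -1.261 tz [-0.001 -0.001 -1.   ] F [ 0.3  0.  -3.4] w 16.9 g 60.3 j6 1.38
shift [ 0.  -0.4 25.9] rotvec [0.001 0.001 0.001] shift after turn [-0.  -0.3 25.9] j6 then ~ 1.38
```

Emit:
{"op": "send_rows", "data": {
  "series": [
    [[0,0,8],[0,0,0],8],
    [[0,0,6],[0,0,0],8],
    [[0,0,5],[0,0,0],8],
    [[0,0,0],[0,0,0],8]
  ]
}}

```text
clock: 32.35
position: [586.5, 136.8, 50.0]
ee_rot: [0.988, 0.155, 0.001, -0.0]
contact_force: [-0.2, 0.3, -4.8]
gripper_width: 17.3
grasp_force: 60.4
```

Emit:
{"op": "send_rows", "data": {
  "series": [
    [[0,0,3],[0,0,0],8],
    [[0,0,2],[0,0,0],8],
    [[0,0,0],[0,0,0],8]
  ]
}}

```text
clock: 32.65
position: [586.7, 137.0, 45.3]
ee_rot: [0.988, 0.155, 0.001, -0.0]
contact_force: [0.2, -0.2, -3.8]
gripper_width: 16.9
grasp_force: 60.4
```

Emit:
{"op": "send_rows", "data": {
  "series": [
    [[0,0,1.5],[0,0,0],8],
    [[0,0,0],[0,0,0],8]
  ]
}}

```text
clock: 32.85
position: [586.8, 137.0, 43.9]
ee_rot: [0.988, 0.155, 0.001, -0.0]
contact_force: [-0.2, -0.6, -3.8]
gripper_width: 16.8
grasp_force: 60.4
```

Emit:
{"op": "send_rows", "data": {
  "series": [
    [[0,0,1.5],[0,0,0],8],
    [[0,0,1],[0,0,0],8],
    [[0,0,0],[0,0,0],8],
    [[0,0,0],[0,0,0],45],
    [[0,0,0],[0,0,0],45],
    [[0,0,0],[0,0,0],45]
  ]
}}

```text
clock: 33.45
position: [587.5, 137.2, 42.1]
ee_rot: [0.988, 0.155, 0.002, -0.0]
contact_force: [0.6, -0.8, 0.2]
gripper_width: 45.1
grasp_force: 0.0
```

Emit:
{"op": "send_rows", "data": {
  "series": [
    [[0,0,-15],[0,0,0],45],
    [[0,0,-30],[0,0,0],45],
    [[0,0,-40],[0,0,0],45],
    [[0,0,-40],[0,0,0],45],
    [[0,0,0],[0,0,0],45]
  ]
}}

```text
clock: 33.95
position: [590.4, 138.2, 173.8]
ee_rot: [0.988, 0.155, 0.008, -0.001]
contact_force: [0.7, 0.2, -0.8]
gripper_width: 45.1
grasp_force: 0.0
```

Run:
```python
from vis import *
im=get_image("top");np.save("im2.npy",im);print(stands(im),edge(im))
g=bird(im,20)[...,0].astype(int)
for x in(390,410,430,480,500,515): 
    r=g[X1-x-3:X1-x+4].mean(0);print(x,"left",[int(r[Y1-y]) for y in range(-90,-112,-2)],"right",[int(r[Y1-y]) for y in range(-148,-172,-2)])
r=g[:,Y1+120:Y1+145].mean(1);print([(x,int(r[X1-x])) for x in list(range(366,392,3))+list(range(516,542,3))])
rel(455,-132,160,0); rel(455,-132,160,np.pi/2)
```

```text
[(327.5, 176.4, 142.9, 59.3, 1.255, 0.45), (613.0, -316.1, 123.4, 62.5, 0.06, 0.94), (915.0, -364.0, 110.0, 70.0, 1.571, 0.65), (913.5, -86.0, 82.0, 73.0, 1.571, 0.8)] [(555.3, 116.7, 135.9, 73.6, 0.298, 0.81)]
390 left [174, 174, 175, 179, 171, 154, 124, 96, 83, 95, 99] right [87, 87, 86, 85, 84, 87, 93, 113, 139, 166, 179, 187]
410 left [177, 178, 179, 183, 174, 156, 125, 97, 84, 95, 99] right [89, 88, 86, 84, 83, 86, 92, 110, 134, 159, 171, 178]
430 left [167, 167, 168, 171, 163, 147, 119, 93, 83, 94, 97] right [90, 89, 87, 85, 82, 84, 89, 106, 127, 150, 162, 169]
480 left [164, 164, 165, 168, 161, 146, 120, 96, 84, 91, 93] right [87, 87, 87, 86, 84, 85, 90, 104, 125, 147, 159, 166]
500 left [173, 173, 173, 176, 168, 152, 124, 97, 82, 89, 91] right [86, 86, 86, 85, 83, 85, 90, 107, 130, 155, 168, 176]
515 left [175, 175, 176, 179, 171, 154, 123, 95, 82, 89, 90] right [84, 84, 84, 84, 82, 84, 88, 104, 126, 153, 168, 178]
[(366, 178), (369, 180), (372, 173), (375, 148), (378, 108), (381, 90), (384, 91), (387, 92), (390, 92), (516, 87), (519, 87), (522, 88), (525, 74), (528, 107), (531, 170), (534, 180), (537, 185), (540, 184)]
t 34.0 p [588.5 137.7 170.5] ty [ 0.306 -0.952] yawy -1.26 tz [ 0.01   0.004 -1.   ] F [-0.7  1.  -0.6] w 44.7 g 0.0 j6 1.38
shift [-209.7  215.9    7.9] rotvec [ 0.006 -0.01  -1.26 ] shift after turn [-269.7 -133.5   10.5] j6 then ~ 2.64
t 34.0 p [588.5 137.7 170.5] ty [ 0.306 -0.952] yawy -1.26 tz [ 0.01   0.004 -1.   ] F [-0.7  1.  -0.6] w 44.7 g 0.0 j6 1.38
shift [-209.7  215.9    7.9] rotvec [-0.003 -0.011  0.311] shift after turn [-133.5  269.7   10.5] j6 then ~ 1.07
```

Emit:
{"op": "send_rows", "data": {
  "series": [
    [[0,0,0],[-0.003,-0.011,0.111],60],
    [[0,0,0],[0,0,0.1],60],
    [[0,0,0],[0,0,0.1],60],
    [[-16.7,33.7,0],[0,0,0],60],
    [[-16.7,33.7,0],[0,0,0],60],
    [[-16.7,33.7,0],[0,0,0],60],
    [[-16.7,33.7,0],[0,0,0],60],
    [[-16.7,33.7,0],[0,0,0],60]
  ]
}}

```text
clock: 34.8
position: [501.5, -32.9, 166.9]
ee_rot: [1.0, -0.0, -0.004, 0.003]
contact_force: [0.8, -0.0, 0.4]
gripper_width: 59.9
grasp_force: 0.0
```

Emit:
{"op": "send_rows", "data": {
  "series": [
    [[-16.7,33.7,0],[0,0,0],60],
    [[-16.7,33.7,0],[0,0,0],60],
    [[-16.7,33.7,0],[0,0,0],60],
    [[0,0,0],[0,0,0],60],
    [[0,0,0],[0,0,0],60]
  ]
}}

```text
clock: 35.3
position: [452.2, -133.3, 168.2]
ee_rot: [1.0, -0.001, -0.004, 0.002]
contact_force: [0.0, -0.4, -0.3]
gripper_width: 60.2
grasp_force: 0.0
```

Run:
```python
from vis import *
im=get_image("top");print(stands(im),edge(im));b=bird(im,28)[300:560,60:480,::-1];cv2.imwrite("pics/e1.png",cv2.resize(b,None,fx=1.4,fy=1.4))
rel(453.5,-132,85,np.pi/2)
```

```text
[(613.0, -316.1, 123.4, 62.5, 0.06, 0.94), (915.0, -352.5, 87.0, 70.0, 1.571, 0.77), (913.5, -86.0, 82.0, 73.0, 1.571, 0.8)] []
t 35.35 p [ 452.7 -132.7  168.3] ty [-0.001 -1.   ] yawy -1.572 tz [-0.008 -0.005 -1.   ] F [ 0.3  1.1 -0.7] w 60.0 g 0.0 j6 1.5
shift [ 1.4 -1.1 83.3] rotvec [ 0.005  0.008 -0.001] shift after turn [ 0.8 -0.7 83.3] j6 then ~ 1.5
```

Emit:
{"op": "send_rows", "data": {
  "series": [
    [[1,-0.5,30],[0.005,0.008,0],60],
    [[0,0,40],[0,0,0],60],
    [[0,0,35],[0,0,0],60],
    [[0,0,20],[0,0,0],60],
    [[0,0,0],[0,0,0],60]
  ]
}}

```text
clock: 35.85
position: [451.9, -131.4, 40.8]
ee_rot: [1.0, 0.0, -0.003, -0.0]
contact_force: [-0.1, -0.1, -0.3]
gripper_width: 59.9
grasp_force: 0.0
```

```bash
cat >> vis.py <<'E'
def inslot(im):
    b=bird(im,28);h=hsv(b);m=((h[...,1]<70)&(h[...,2]>75)&(h[...,2]<235)).astype(np.uint8)
    z=np.zeros_like(m);cv2.circle(z,(Y1-135,X1-582),95,1,-1);m&=z
    m=cv2.morphologyEx(m,cv2.MORPH_CLOSE,np.ones((21,21),np.uint8));m=cv2.morphologyEx(m,cv2.MORPH_OPEN,np.ones((9,9),np.uint8));return rects(m,1500,20000)
E
python3 - <<'E'
from vis import *
print(inslot(get_image("top")))
rel(453.5,-132,27,np.pi/2)
E
```

```text
[(578.6, 126.9, 177.6, 69.8, 0.334, 0.89)]
t 35.9 p [ 453.5 -131.5   42.5] ty [ 0.001 -1.   ] yawy -1.569 tz [-0.003 -0.    -1.   ] F [ 1.3 -0.4  1.2] w 60.0 g 0.0 j6 1.51
shift [ 0.1  0.5 15.5] rotvec [0.    0.003 0.001] shift after turn [ 0.   0.5 15.5] j6 then ~ 1.51
```

Emit:
{"op": "send_rows", "data": {
  "series": [
    [[0,0,10],[0,0,0],60],
    [[0,0,5],[0,0,0],60],
    [[0,0,0],[0,0,0],14],
    [[0,0,0],[0,0,0],14],
    [[0,0,0],[0,0,0],14],
    [[0,0,0],[0,0,0],14],
    [[0,0,0],[0,0,0],14],
    [[0,0,0],[0,0,0],14]
  ]
}}

```text
clock: 36.7
position: [454.1, -132.3, 29.3]
ee_rot: [1.0, -0.0, 0.001, -0.0]
contact_force: [-1.3, 1.9, 6.1]
gripper_width: 23.4
grasp_force: 59.6
```

Emit:
{"op": "send_rows", "data": {
  "series": [
    [[0,0,-20],[0,0,0],14],
    [[0,0,-30],[0,0,0],14],
    [[0,0,-40],[0,0,0],14],
    [[0,0,-40],[0,0,0],14],
    [[0,0,-15],[0,0,0],14],
    [[0,0,0],[0,0,0],14]
  ]
}}

```text
clock: 37.3
position: [454.4, -132.3, 175.4]
ee_rot: [1.0, -0.0, 0.003, -0.0]
contact_force: [0.5, -0.2, -4.7]
gripper_width: 23.1
grasp_force: 60.0
```

Run:
```python
from vis import *
rel(512,354.4,170,0.308+np.pi/2)
```

```text
t 37.3 p [ 454.4 -132.3  175.4] ty [-0.001 -1.   ] yawy -1.572 tz [ 0.005  0.001 -1.   ] F [ 0.5 -0.2 -4.7] w 23.1 g 60.0 j6 1.51
shift [  57.2 -486.7    6. ] rotvec [ 0.    -0.005 -0.309] shift after turn [ 202.4 -446.3    5.4] j6 then ~ 1.82
```

Emit:
{"op": "send_rows", "data": {
  "series": [
    [[4,-25,0],[0,0,0],14],
    [[4,-35,0],[0,0,0],14],
    [[4,-37,0],[0,0,0],14],
    [[4,-37,0],[0,0,0],14],
    [[4,-37,0],[0,0,0],14],
    [[4,-37,0],[0,0,0],14],
    [[4,-37,0],[0,0,0],14],
    [[4,-37,0],[0,0,0],14]
  ]
}}

```text
clock: 38.1
position: [484.0, 150.4, 170.9]
ee_rot: [1.0, -0.001, -0.002, 0.001]
contact_force: [-0.3, 0.4, -4.0]
gripper_width: 23.4
grasp_force: 60.0
```

Emit:
{"op": "send_rows", "data": {
  "series": [
    [[4,-37,0],[0,0,0],14],
    [[4,-37,0],[0,0,0],14],
    [[4,-37,0],[0,0,0],14],
    [[4,-37,0],[0,0,0],14],
    [[4,-35,0],[0,0,0],14],
    [[5,-22,0],[0,0,0],14],
    [[0,0,0],[0,-0.005,-0.1],14],
    [[0,0,0],[0,0,-0.1],14]
  ]
}}

```text
clock: 38.9
position: [509.3, 354.5, 169.5]
ee_rot: [0.995, 0.102, -0.005, 0.002]
contact_force: [0.1, 0.1, -3.6]
gripper_width: 23.4
grasp_force: 60.3
```

Emit:
{"op": "send_rows", "data": {
  "series": [
    [[0,0,0],[0,0,-0.109],14],
    [[0,0,0],[0,0,0],14],
    [[0,0,0],[0,0,0],14]
  ]
}}

```text
clock: 39.2
position: [509.9, 353.9, 171.4]
ee_rot: [0.988, 0.152, -0.004, 0.001]
contact_force: [-0.2, 0.5, -3.9]
gripper_width: 23.5
grasp_force: 60.2
```

Run:
```python
from vis import *
rel(512,354.4,90,0.308+np.pi/2)
im=get_image("top");print(stands(im))
g=bird(im,28);t=.308;ex=np.array([np.cos(t),np.sin(t)]);ey=np.array([-ex[1],ex[0]]);c=np.array([447.2,209.9])
A=np.mgrid[0:210,0:360];P=c[:,None,None]+ex[:,None,None]*A[0]+ey[:,None,None]*(180-A[1])
pt=cv2.remap(g,(Y1-P[1]).astype(np.float32),(X1-P[0]).astype(np.float32),cv2.INTER_CUBIC)
s=hsv(pt)[...,1].astype(int)
for r in(60,80,130,150): print(r,[(o,int(s[r,180-o])) for o in range(-78,-150,-3)])
for o in(-95,-130): print(o,[(r,int(s[r,180-o])) for r in list(range(15,45,3))+list(range(175,202,3))])
```

```text
t 39.2 p [509.9 353.9 171.4] ty [ 0.301 -0.954] yawy -1.265 tz [-0.007 -0.003 -1.   ] F [-0.2  0.5 -3.9] w 23.5 g 60.2 j6 1.01
shift [ 2.8  0.1 81.4] rotvec [ 0.     0.008 -0.002] shift after turn [ 2.1  0.1 81.4] j6 then ~ 1.02
[(612.9, -316.1, 123.2, 62.5, 0.06, 0.94), (915.0, -352.5, 87.0, 70.0, 1.571, 0.77), (913.5, -86.5, 81.0, 73.0, 1.571, 0.8)]
60 [(-78, 99), (-81, 100), (-84, 94), (-87, 68), (-90, 15), (-93, 21), (-96, 23), (-99, 25), (-102, 24), (-105, 22), (-108, 22), (-111, 24), (-114, 22), (-117, 23), (-120, 23), (-123, 23), (-126, 25), (-129, 27), (-132, 23), (-135, 20), (-138, 11), (-141, 63), (-144, 108), (-147, 95)]
80 [(-78, 102), (-81, 97), (-84, 105), (-87, 55), (-90, 14), (-93, 24), (-96, 23), (-99, 29), (-102, 64), (-105, 119), (-108, 143), (-111, 146), (-114, 147), (-117, 149), (-120, 148), (-123, 80), (-126, 20), (-129, 24), (-132, 25), (-135, 31), (-138, 14), (-141, 80), (-144, 100), (-147, 89)]
130 [(-78, 104), (-81, 102), (-84, 111), (-87, 36), (-90, 15), (-93, 22), (-96, 23), (-99, 19), (-102, 64), (-105, 125), (-108, 146), (-111, 149), (-114, 151), (-117, 150), (-120, 142), (-123, 81), (-126, 22), (-129, 27), (-132, 25), (-135, 28), (-138, 17), (-141, 83), (-144, 102), (-147, 91)]
150 [(-78, 104), (-81, 104), (-84, 98), (-87, 73), (-90, 13), (-93, 20), (-96, 22), (-99, 29), (-102, 66), (-105, 125), (-108, 152), (-111, 150), (-114, 155), (-117, 149), (-120, 117), (-123, 49), (-126, 30), (-129, 25), (-132, 25), (-135, 22), (-138, 12), (-141, 67), (-144, 114), (-147, 99)]
-95 [(15, 64), (18, 57), (21, 75), (24, 21), (27, 27), (30, 25), (33, 24), (36, 23), (39, 26), (42, 27), (175, 24), (178, 24), (181, 26), (184, 11), (187, 53), (190, 83), (193, 105), (196, 107), (199, 115)]
-130 [(15, 63), (18, 65), (21, 81), (24, 31), (27, 27), (30, 26), (33, 26), (36, 25), (39, 25), (42, 26), (175, 25), (178, 25), (181, 29), (184, 17), (187, 54), (190, 76), (193, 100), (196, 107), (199, 106)]
```

The straightedge lies in its cut-out (lateral -88 to -140 mm, length up to 186 mm). I'll lower the long stand.

Emit:
{"op": "send_rows", "data": {
  "series": [
    [[2,0,20],[0,0.008,-0.002],14],
    [[0,0,30],[0,0,0],14],
    [[0,0,25],[0,0,0],14],
    [[0,0,10],[0,0,0],14],
    [[0,0,5],[0,0,0],14],
    [[0,0,0],[0,0,0],14]
  ]
}}

```text
clock: 39.85
position: [513.1, 355.5, 83.9]
ee_rot: [0.988, 0.155, 0.002, -0.001]
contact_force: [0.6, 0.2, -3.0]
gripper_width: 23.3
grasp_force: 60.1
```

Run:
```python
from vis import *
rel(512,354.4,49,0.308+np.pi/2)
```

```text
t 39.85 p [513.1 355.5  83.9] ty [ 0.305 -0.952] yawy -1.261 tz [ 0.004  0.002 -1.   ] F [ 0.6  0.2 -3. ] w 23.3 g 60.1 j6 1.01
shift [-1.6  0.8 34.9] rotvec [-0.001 -0.004  0.002] shift after turn [-1.4  0.7 34.9] j6 then ~ 1.01
```

Emit:
{"op": "send_rows", "data": {
  "series": [
    [[-2,0.5,8],[0,-0.004,0],14],
    [[0,0,8],[0,0,0],14],
    [[0,0,6],[0,0,0],14],
    [[0,0,5],[0,0,0],14],
    [[0,0,0],[0,0,0],14]
  ]
}}

```text
clock: 40.35
position: [510.7, 353.9, 55.8]
ee_rot: [0.988, 0.155, -0.001, -0.0]
contact_force: [0.3, 0.8, -3.3]
gripper_width: 22.8
grasp_force: 60.3
```

Emit:
{"op": "send_rows", "data": {
  "series": [
    [[0,0,3],[0,0,0],14],
    [[0,0,3],[0,0,0],14],
    [[0,0,0],[0,0,0],14]
  ]
}}

```text
clock: 40.65
position: [510.9, 354.2, 50.4]
ee_rot: [0.988, 0.155, -0.0, -0.0]
contact_force: [0.6, 0.2, -3.0]
gripper_width: 23.3
grasp_force: 60.3
```

Emit:
{"op": "send_rows", "data": {
  "series": [
    [[0,0,1],[0,0,0],14],
    [[0,0,0],[0,0,0],14]
  ]
}}

```text
clock: 40.85
position: [511.1, 354.4, 49.9]
ee_rot: [0.988, 0.155, -0.0, -0.001]
contact_force: [0.2, 0.5, -3.5]
gripper_width: 23.0
grasp_force: 60.3
```

Emit:
{"op": "send_rows", "data": {
  "series": [
    [[0,0,1],[0,0,0],14],
    [[0,0,0],[0,0,0],14],
    [[0,0,0],[0,0,0],50],
    [[0,0,0],[0,0,0],50],
    [[0,0,0],[0,0,0],50]
  ]
}}

```text
clock: 41.35
position: [511.5, 354.7, 49.3]
ee_rot: [0.988, 0.155, 0.0, -0.001]
contact_force: [-0.1, -0.2, 0.3]
gripper_width: 49.8
grasp_force: 0.0
```

Emit:
{"op": "send_rows", "data": {
  "series": [
    [[0,0,-15],[0,0,0],50],
    [[0,0,-30],[0,0,0],50],
    [[0,0,-40],[0,0,0],50],
    [[0,0,-40],[0,0,0],50],
    [[0,0,0],[0,0,0],50]
  ]
}}

```text
clock: 41.85
position: [514.3, 356.8, 181.3]
ee_rot: [0.988, 0.155, 0.006, -0.004]
contact_force: [-0.1, 0.2, 1.1]
gripper_width: 50.2
grasp_force: 0.0
```

Run:
```python
from vis import *
im=get_image("top");print(stands(im))
rel(613,-316.2,170,0.066+np.pi/2)
```

```text
[(612.9, -316.1, 123.2, 62.5, 0.06, 0.94), (915.0, -352.5, 87.0, 70.0, 1.571, 0.77), (913.5, -86.0, 82.0, 73.0, 1.571, 0.8)]
t 41.9 p [512.7 355.7 177.9] ty [ 0.306 -0.952] yawy -1.26 tz [ 0.006  0.007 -1.   ] F [-0.3 -0.6 -0.4] w 50.0 g 0.0 j6 1.02
shift [-110.   670.4    3.6] rotvec [-0.006 -0.007  0.245] shift after turn [ 55.8 677.    7.9] j6 then ~ 0.77
```

Emit:
{"op": "send_rows", "data": {
  "series": [
    [[0,0,0],[-0.006,-0.007,0.125],60],
    [[0,0,0],[0,0,0.12],60],
    [[3.5,42.3,0],[0,0,0],60],
    [[3.5,42.3,0],[0,0,0],60],
    [[3.5,42.3,0],[0,0,0],60],
    [[3.5,42.3,0],[0,0,0],60],
    [[3.5,42.3,0],[0,0,0],60],
    [[3.5,42.3,0],[0,0,0],60]
  ]
}}

```text
clock: 42.7
position: [548.1, 100.5, 174.2]
ee_rot: [0.999, 0.033, -0.004, 0.003]
contact_force: [0.7, -0.3, -0.5]
gripper_width: 59.7
grasp_force: 0.0
```

Emit:
{"op": "send_rows", "data": {
  "series": [
    [[3.5,42.3,0],[0,0,0],60],
    [[3.5,42.3,0],[0,0,0],60],
    [[3.5,42.3,0],[0,0,0],60],
    [[3.5,42.3,0],[0,0,0],60],
    [[3.5,42.3,0],[0,0,0],60],
    [[3.5,42.3,0],[0,0,0],60],
    [[3.5,42.3,0],[0,0,0],60],
    [[3.5,42.3,0],[0,0,0],60]
  ]
}}

```text
clock: 43.5
position: [598.3, -235.1, 175.8]
ee_rot: [0.999, 0.033, -0.004, 0.003]
contact_force: [1.0, 0.4, -0.3]
gripper_width: 60.0
grasp_force: 0.0
```

Emit:
{"op": "send_rows", "data": {
  "series": [
    [[3.5,42.3,0],[0,0,0],60],
    [[3.5,42.3,0],[0,0,0],60],
    [[0,0,0],[0,0,0],60],
    [[0,0,0],[0,0,0],60]
  ]
}}

```text
clock: 43.9
position: [610.4, -318.1, 175.5]
ee_rot: [0.999, 0.032, -0.004, 0.002]
contact_force: [0.0, -0.1, -0.2]
gripper_width: 60.2
grasp_force: 0.0
```

```bash
cat >> vis.py <<'E'
def patch(im,z):
    g=bird(im,z);t=.308;ex=np.array([np.cos(t),np.sin(t)]);ey=np.array([-ex[1],ex[0]]);c=np.array([447.2,209.9])
    A=np.mgrid[0:210,0:360];P=c[:,None,None]+ex[:,None,None]*A[0]+ey[:,None,None]*(180-A[1])
    return cv2.remap(g,(Y1-P[1]).astype(np.float32),(X1-P[0]).astype(np.float32),cv2.INTER_CUBIC)
E
python3 - <<'E'
from vis import *
im=get_image("top")
p=patch(im,40);r=p[...,0].astype(int);g=p[...,1].astype(int)
d=(g-r)   # teal >0, wood <0
for q in(50,80,130,160): print(q,[(o,int(d[q,180-o])) for o in range(160,74,-3)])
for o in(100,135): print(o,[(q,int(d[q,180-o])) for q in list(range(12,48,3))+list(range(170,200,3))])
rel(613,-316.2,85,0.066+np.pi/2)
E
```

```text
50 [(160, -13), (157, 40), (154, 56), (151, 41), (148, 8), (145, -25), (142, -35), (139, -36), (136, -35), (133, -36), (130, -35), (127, -34), (124, -33), (121, -34), (118, -34), (115, -34), (112, -32), (109, -32), (106, -32), (103, -30), (100, -31), (97, -31), (94, -29), (91, -28), (88, -23), (85, -11), (82, 26), (79, 58), (76, 58)]
80 [(160, -14), (157, 34), (154, 51), (151, 38), (148, 6), (145, -31), (142, -38), (139, -37), (136, -35), (133, -35), (130, -35), (127, -33), (124, -33), (121, -35), (118, -36), (115, -32), (112, -30), (109, -30), (106, -32), (103, -33), (100, -33), (97, -30), (94, -29), (91, -27), (88, -22), (85, -9), (82, 27), (79, 56), (76, 55)]
130 [(160, -15), (157, 43), (154, 59), (151, 41), (148, 3), (145, -29), (142, -33), (139, -34), (136, -33), (133, -33), (130, -34), (127, -35), (124, -34), (121, -33), (118, -33), (115, -32), (112, -31), (109, -29), (106, -30), (103, -32), (100, -32), (97, -30), (94, -30), (91, -30), (88, -24), (85, -9), (82, 34), (79, 62), (76, 58)]
160 [(160, -8), (157, 44), (154, 59), (151, 44), (148, 4), (145, -29), (142, -31), (139, -33)
[... 260 characters left out ...]
, 6), (18, 26), (21, 35), (24, 26), (27, -7), (30, -30), (33, -33), (36, -31), (39, -30), (42, -29), (45, -29), (170, -30), (173, -30), (176, -11), (179, 27), (182, 31), (185, 45), (188, 59), (191, 60), (194, 61), (197, 66)]
135 [(12, -8), (15, 5), (18, 28), (21, 27), (24, 20), (27, -16), (30, -40), (33, -37), (36, -35), (39, -35), (42, -36), (45, -36), (170, -32), (173, -42), (176, -11), (179, 29), (182, 22), (185, 48), (188, 61), (191, 61), (194, 60), (197, 64)]
t 43.95 p [ 610.7 -317.1  176.1] ty [ 0.065 -0.998] yawy -1.506 tz [-0.008 -0.005 -1.   ] F [ 0.6  1.2 -1.1] w 60.1 g 0.0 j6 1.87
shift [ 3.1 -1.2 91.1] rotvec [ 0.005  0.008 -0.001] shift after turn [ 2.4 -0.8 91.1] j6 then ~ 1.88
```

The long stand sits in its cut-out, with its sides at 85 to 147 mm and its length 27 to 177 mm. Next I'll grasp the mid stand.

Emit:
{"op": "send_rows", "data": {
  "series": [
    [[2.5,-1,35],[0.005,0.008,-0.001],60],
    [[0,0,40],[0,0,0],60],
    [[0,0,35],[0,0,0],60],
    [[0,0,20],[0,0,0],60],
    [[0,0,0],[0,0,0],60]
  ]
}}

```text
clock: 44.45
position: [611.3, -313.9, 43.6]
ee_rot: [0.999, 0.034, -0.003, -0.001]
contact_force: [-1.0, 0.7, -0.5]
gripper_width: 60.1
grasp_force: 0.0
```

Run:
```python
from vis import *
rel(613,-316.2,27,0.066+np.pi/2)
```

```text
t 44.45 p [ 611.3 -313.9   43.6] ty [ 0.068 -0.998] yawy -1.503 tz [-0.006  0.002 -1.   ] F [-1.   0.7 -0.5] w 60.1 g 0.0 j6 1.88
shift [ 1.6  2.4 16.6] rotvec [-0.002  0.006  0.002] shift after turn [ 1.5  2.4 16.6] j6 then ~ 1.88
```

Emit:
{"op": "send_rows", "data": {
  "series": [
    [[1.5,2,10],[0,0.003,0.002],60],
    [[0,0,6],[0,0,0],60],
    [[0,0,0],[0,0,0],14],
    [[0,0,0],[0,0,0],14],
    [[0,0,0],[0,0,0],14],
    [[0,0,0],[0,0,0],14],
    [[0,0,0],[0,0,0],14],
    [[0,0,0],[0,0,0],14]
  ]
}}

```text
clock: 45.25
position: [616.1, -318.5, 32.7]
ee_rot: [0.999, 0.032, 0.003, 0.001]
contact_force: [-0.0, 2.6, 6.0]
gripper_width: 23.5
grasp_force: 61.2
```

Emit:
{"op": "send_rows", "data": {
  "series": [
    [[0,0,-20],[0,0,0],14],
    [[0,0,-30],[0,0,0],14],
    [[0,0,-40],[0,0,0],14],
    [[0,0,-40],[0,0,0],14],
    [[0,0,-15],[0,0,0],14],
    [[0,0,0],[0,0,0],14]
  ]
}}

```text
clock: 45.85
position: [615.6, -318.9, 178.8]
ee_rot: [0.999, 0.032, 0.005, 0.001]
contact_force: [0.6, -0.5, -3.8]
gripper_width: 23.1
grasp_force: 60.3
```

Run:
```python
from vis import *
rel(535.7,280.1,170,0.308+np.pi/2)
```

```text
t 45.85 p [ 615.6 -318.9  178.8] ty [ 0.064 -0.998] yawy -1.507 tz [ 0.01  -0.002 -1.   ] F [ 0.6 -0.5 -3.8] w 23.1 g 60.3 j6 1.88
shift [ -41.3 -602.9    6.9] rotvec [ 0.004 -0.009 -0.244] shift after turn [ 105.4 -595.     8.8] j6 then ~ 2.12
```

Emit:
{"op": "send_rows", "data": {
  "series": [
    [[-2.4,-25,0],[0,0,0],14],
    [[-2.4,-36,0],[0,0,0],14],
    [[-2.4,-38,0],[0,0,0],14],
    [[-2.4,-38,0],[0,0,0],14],
    [[-2.4,-38,0],[0,0,0],14],
    [[-2.4,-38,0],[0,0,0],14],
    [[-2.4,-38,0],[0,0,0],14],
    [[-2.4,-38,0],[0,0,0],14]
  ]
}}

```text
clock: 46.65
position: [574.8, -30.0, 173.1]
ee_rot: [0.999, 0.032, -0.0, 0.0]
contact_force: [0.4, 0.6, -3.5]
gripper_width: 23.1
grasp_force: 60.2
```

Emit:
{"op": "send_rows", "data": {
  "series": [
    [[-2.4,-38,0],[0,0,0],14],
    [[-2.4,-38,0],[0,0,0],14],
    [[-2.4,-38,0],[0,0,0],14],
    [[-2.4,-38,0],[0,0,0],14],
    [[-2.4,-38,0],[0,0,0],14],
    [[-2.4,-38,0],[0,0,0],14],
    [[-2.4,-38,0],[0,0,0],14],
    [[-2.4,-38,0],[0,0,0],14]
  ]
}}

```text
clock: 47.45
position: [536.3, 271.3, 172.6]
ee_rot: [0.999, 0.032, 0.0, 0.002]
contact_force: [1.3, 0.3, -3.1]
gripper_width: 23.3
grasp_force: 60.2
```

Emit:
{"op": "send_rows", "data": {
  "series": [
    [[0,-10,0],[0,0,0],14],
    [[0,0,0],[0.004,-0.009,-0.124],14],
    [[0,0,0],[0,0,-0.12],14],
    [[0,0,0],[0,0,0],14],
    [[0,0,0],[0,0,0],14]
  ]
}}

```text
clock: 47.95
position: [536.9, 279.9, 174.1]
ee_rot: [0.988, 0.152, -0.004, -0.001]
contact_force: [-0.0, -0.4, -3.5]
gripper_width: 23.4
grasp_force: 60.4
```

Run:
```python
from vis import *
rel(538.1,280.9,90,0.308+np.pi/2)
```

```text
t 47.95 p [536.9 279.9 174.1] ty [ 0.3   -0.954] yawy -1.266 tz [-0.007  0.    -1.   ] F [-0.  -0.4 -3.5] w 23.4 g 60.4 j6 1.13
shift [ 2.  -0.4 84. ] rotvec [-0.002  0.007 -0.003] shift after turn [ 1.4 -0.6 84.1] j6 then ~ 1.14
```

Emit:
{"op": "send_rows", "data": {
  "series": [
    [[1.5,-0.5,20],[-0.002,0.007,-0.003],14],
    [[0,0,30],[0,0,0],14],
    [[0,0,25],[0,0,0],14],
    [[0,0,10],[0,0,0],14],
    [[0,0,0],[0,0,0],14]
  ]
}}

```text
clock: 48.45
position: [538.1, 280.9, 88.9]
ee_rot: [0.988, 0.154, -0.0, 0.0]
contact_force: [0.1, 0.2, -3.1]
gripper_width: 23.1
grasp_force: 60.3
```

Run:
```python
from vis import *
rel(538.1,280.9,53,0.308+np.pi/2)
```

```text
t 48.45 p [538.1 280.9  88.9] ty [ 0.305 -0.952] yawy -1.261 tz [-0. -0. -1.] F [ 0.1  0.2 -3.1] w 23.1 g 60.3 j6 1.13
shift [ 0.  -0.  35.9] rotvec [0.    0.001 0.002] shift after turn [ 0.   0.  35.9] j6 then ~ 1.13
```

Emit:
{"op": "send_rows", "data": {
  "series": [
    [[0,0,8],[0,0,0],14],
    [[0,0,8],[0,0,0],14],
    [[0,0,6],[0,0,0],14],
    [[0,0,5],[0,0,0],14],
    [[0,0,4],[0,0,0],14],
    [[0,0,0],[0,0,0],14]
  ]
}}

```text
clock: 49.05
position: [538.7, 281.9, 59.1]
ee_rot: [0.988, 0.155, 0.001, -0.001]
contact_force: [-0.3, 0.2, -3.0]
gripper_width: 23.3
grasp_force: 60.4
```

Emit:
{"op": "send_rows", "data": {
  "series": [
    [[0,0,2],[0,0,0],14],
    [[0,0,1.5],[0,0,0],14],
    [[0,0,0],[0,0,0],14]
  ]
}}

```text
clock: 49.35
position: [539.0, 282.1, 56.2]
ee_rot: [0.988, 0.155, 0.002, -0.001]
contact_force: [-0.2, -0.6, -4.2]
gripper_width: 22.9
grasp_force: 60.4
```

Emit:
{"op": "send_rows", "data": {
  "series": [
    [[0,0,1],[0,0,0],14],
    [[0,0,0],[0,0,0],14]
  ]
}}

```text
clock: 49.55
position: [539.0, 282.1, 55.2]
ee_rot: [0.988, 0.155, 0.002, -0.001]
contact_force: [0.4, 0.4, -2.9]
gripper_width: 23.0
grasp_force: 60.4
```

Emit:
{"op": "send_rows", "data": {
  "series": [
    [[0,0,1.5],[0,0,0],14],
    [[0,0,1],[0,0,0],14],
    [[0,0,0],[0,0,0],14],
    [[0,0,0],[0,0,0],46],
    [[0,0,0],[0,0,0],46],
    [[0,0,0],[0,0,0],46]
  ]
}}

```text
clock: 50.15
position: [539.5, 282.4, 53.3]
ee_rot: [0.988, 0.155, 0.002, -0.001]
contact_force: [-0.1, -0.4, 0.1]
gripper_width: 45.9
grasp_force: 0.0
```

Emit:
{"op": "send_rows", "data": {
  "series": [
    [[0,0,-15],[0,0,0],46],
    [[0,0,-30],[0,0,0],46],
    [[0,0,-40],[0,0,0],46],
    [[0,0,-40],[0,0,0],46],
    [[0,0,0],[0,0,0],0],
    [[0,0,0],[0,0,0],0]
  ]
}}

```text
clock: 50.75
position: [539.0, 282.2, 179.3]
ee_rot: [0.988, 0.155, 0.003, -0.002]
contact_force: [0.3, -0.4, -0.5]
gripper_width: 17.6
grasp_force: 0.0
```

Run:
```python
from vis import *
im=get_image("top");s=get_image("scene");cv2.imwrite("pics/q1.png",s[110:270,240:440,::-1].repeat(3,0).repeat(3,1))
# standoff point in front of the panel: 80 mm out along -ex from the panel's middle
rel(447.2-80*.953,209.9-80*.303,190,0.308)
```

```text
t 50.85 p [538.  281.3 176.8] ty [ 0.306 -0.952] yawy -1.26 tz [ 0.001  0.002 -1.   ] F [ 0.3 -0.3  0.3] w 2.9 g 0.0 j6 1.13
shift [-188.3   39.9  -13.6] rotvec [ 0.    -0.002 -1.568] shift after turn [ -40.5 -188.2  -13.2] j6 then ~ 2.7
```

View pics/q1.png

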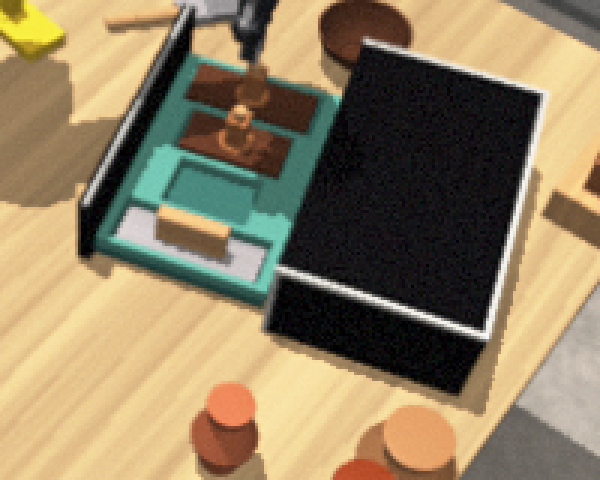

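All three items sit in their own cut-outs: the stands at (255,95) and (237,145), the straightedge at (190,240). Next I'll move in front of the panel with the fingers closed.

Emit:
{"op": "send_rows", "data": {
  "series": [
    [[-34,8,0],[0,0,0],0],
    [[-34,8,0],[0,0,0],0],
    [[-34,8,0],[0,0,0],0],
    [[-34,8,0],[0,0,0],0],
    [[-34,8,0],[0,0,0],0],
    [[0,0,0],[0,0,0],0]
  ]
}}

```text
clock: 51.45
position: [385.0, 188.3, 175.6]
ee_rot: [0.988, 0.155, -0.001, 0.0]
contact_force: [-0.2, 0.6, 0.2]
gripper_width: 0.2
grasp_force: 0.0
```

Run:
```python
from vis import *
rel(390,191.7,70,0.308+np.pi/2)
```

```text
t 51.45 p [385.  188.3 175.6] ty [ 0.306 -0.952] yawy -1.259 tz [-0.002 -0.001 -1.   ] F [-0.2  0.6  0.2] w 0.2 g 0.0 j6 1.05
shift [  6.   -1.8 105.6] rotvec [0.    0.002 0.003] shift after turn [  5.8  -1.8 105.6] j6 then ~ 1.04
```

Emit:
{"op": "send_rows", "data": {
  "series": [
    [[0,0,35],[0,0,0],0],
    [[0,0,40],[0,0,0],0],
    [[0,0,30],[0,0,0],0],
    [[8,0,0],[0,0,0],0],
    [[10,0,0],[0,0,0],0],
    [[8,0,0],[0,0,0],0],
    [[5,0,0],[0,0,0],0],
    [[0,0,0],[0,0,0],0]
  ]
}}

```text
clock: 52.25
position: [420.4, 202.3, 73.3]
ee_rot: [0.988, 0.155, 0.003, -0.002]
contact_force: [0.4, -0.5, -0.1]
gripper_width: 0.2
grasp_force: 0.0
```

Emit:
{"op": "send_rows", "data": {
  "series": [
    [[4,0,0],[0,0,0],0],
    [[3,0,0],[0,0,0],0],
    [[3,0,0],[0,0,0],0],
    [[3,0,0],[0,0,0],0],
    [[3,0,0],[0,0,0],0],
    [[3,0,0],[0,0,0],0],
    [[3,0,0],[0,0,0],0],
    [[3,0,0],[0,0,0],0]
  ]
}}

```text
clock: 53.05
position: [442.7, 208.7, 72.1]
ee_rot: [0.988, 0.155, 0.001, -0.001]
contact_force: [-2.3, -0.8, 1.5]
gripper_width: 0.2
grasp_force: 1.3
```

Run:
```python
from vis import *
rel(447.2+180*.953,209.9+180*.303,70,0.308+np.pi/2)
```

```text
t 53.05 p [442.7 208.7  72.1] ty [ 0.306 -0.952] yawy -1.259 tz [ 0.002  0.002 -1.   ] F [-2.3 -0.8  1.5] w 0.2 g 1.3 j6 1.11
shift [184.7   0.9   2.6] rotvec [-0.001 -0.002  0.003] shift after turn [184.7   0.3   2.1] j6 then ~ 1.11
```

Emit:
{"op": "send_rows", "data": {
  "series": [
    [[5,0,0],[0,0,0],0],
    [[6,0,0],[0,0,0],0],
    [[6,0,0],[0,0,0],0],
    [[6,0,0],[0,0,0],0],
    [[6,0,0],[0,0,0],0],
    [[6,0,0],[0,0,0],0],
    [[6,0,0],[0,0,0],0],
    [[6,0,0],[0,0,0],0]
  ]
}}

```text
clock: 53.85
position: [487.8, 223.5, 72.2]
ee_rot: [0.988, 0.155, 0.001, -0.001]
contact_force: [-2.3, -2.1, -0.9]
gripper_width: -0.4
grasp_force: 1.4
```

Emit:
{"op": "send_rows", "data": {
  "series": [
    [[6,0,0],[0,0,0],0],
    [[6,0,0],[0,0,0],0],
    [[6,0,0],[0,0,0],0],
    [[6,0,0],[0,0,0],0],
    [[6,0,0],[0,0,0],0],
    [[6,0,0],[0,0,0],0],
    [[6,0,0],[0,0,0],0],
    [[6,0,0],[0,0,0],0]
  ]
}}

```text
clock: 54.65
position: [533.6, 238.4, 72.6]
ee_rot: [0.988, 0.155, 0.002, -0.001]
contact_force: [-2.8, -1.1, -1.8]
gripper_width: 0.1
grasp_force: 1.4
```

Emit:
{"op": "send_rows", "data": {
  "series": [
    [[6,0,0],[0,0,0],0],
    [[6,0,0],[0,0,0],0],
    [[6,0,0],[0,0,0],0],
    [[6,0,0],[0,0,0],0],
    [[6,0,0],[0,0,0],0],
    [[6,0,0],[0,0,0],0],
    [[5,0,0],[0,0,0],0],
    [[4,0,0],[0,0,0],0]
  ]
}}

```text
clock: 55.45
position: [576.7, 252.3, 73.0]
ee_rot: [0.988, 0.155, 0.002, -0.001]
contact_force: [-2.0, -1.3, -0.8]
gripper_width: -0.3
grasp_force: 1.4
```

Run:
```python
from vis import *
rel(447.2+180*.953,209.9+180*.303,70,0.308+np.pi/2)
```

```text
t 55.45 p [576.7 252.3  73. ] ty [ 0.307 -0.952] yawy -1.259 tz [ 0.004  0.003 -1.   ] F [-2.  -1.3 -0.8] w -0.3 g 1.4 j6 1.21
shift [43.7  1.3  3.2] rotvec [-0.002 -0.004  0.004] shift after turn [43.7  1.2  3. ] j6 then ~ 1.21
```

Emit:
{"op": "send_rows", "data": {
  "series": [
    [[4,0,0],[0,0,0],0],
    [[4,0,0],[0,0,0],0],
    [[4,0,0],[0,0,0],0],
    [[4,0,0],[0,0,0],0],
    [[4,0,0],[0,0,0],0],
    [[4,0,0],[0,0,0],0],
    [[4,0,0],[0,0,0],0],
    [[3,0,0],[0,0,0],0]
  ]
}}

```text
clock: 56.25
position: [606.0, 261.6, 73.0]
ee_rot: [0.988, 0.155, 0.002, -0.001]
contact_force: [-2.5, -0.2, -1.3]
gripper_width: 0.2
grasp_force: 1.3
```

Emit:
{"op": "send_rows", "data": {
  "series": [
    [[2,0,0],[0,0,0],0],
    [[2,0,0],[0,0,0],0],
    [[2,0,0],[0,0,0],0],
    [[0,0,0],[0,0,0],0]
  ]
}}

```text
clock: 56.65
position: [611.8, 263.5, 73.1]
ee_rot: [0.988, 0.155, 0.002, -0.001]
contact_force: [-1.0, -0.7, -0.6]
gripper_width: -0.1
grasp_force: 0.5
```

Emit:
{"op": "send_rows", "data": {
  "series": [
    [[2,0,0],[0,0,0],0],
    [[2,0,0],[0,0,0],0],
    [[0,0,0],[0,0,0],0]
  ]
}}

```text
clock: 56.95
position: [615.6, 264.8, 73.1]
ee_rot: [0.988, 0.155, 0.002, -0.001]
contact_force: [-1.3, -0.6, -1.2]
gripper_width: 0.1
grasp_force: 0.6
```

Emit:
{"op": "send_rows", "data": {
  "series": [
    [[1.5,0,0],[0,0,0],0],
    [[1.5,0,0],[0,0,0],0],
    [[0,0,0],[0,0,0],0]
  ]
}}

```text
clock: 57.25
position: [618.3, 265.6, 73.1]
ee_rot: [0.988, 0.155, 0.002, -0.001]
contact_force: [-1.9, 0.1, 0.0]
gripper_width: 0.0
grasp_force: 0.7
```

Emit:
{"op": "send_rows", "data": {
  "series": [
    [[1.5,0,0],[0,0,0],0],
    [[1,0,0],[0,0,0],0],
    [[0,0,0],[0,0,0],0]
  ]
}}

```text
clock: 57.55
position: [618.4, 265.6, 73.1]
ee_rot: [0.988, 0.155, -0.001, -0.0]
contact_force: [-9.0, -1.3, 3.5]
gripper_width: 0.2
grasp_force: 3.8
```

Emit:
{"op": "send_rows", "data": {
  "series": [
    [[1.5,0,0],[0,0,0],0],
    [[0,0,0],[0,0,0],0]
  ]
}}

```text
clock: 57.75
position: [618.4, 265.6, 73.1]
ee_rot: [0.988, 0.155, -0.002, 0.0]
contact_force: [-12.0, -1.4, 7.5]
gripper_width: -0.1
grasp_force: 5.7
```

The panel hit its stop at the expected 0.200 m of travel. I'll back off and check.

Emit:
{"op": "send_rows", "data": {
  "series": [
    [[1,0,0],[0,0,0],0],
    [[0,0,0],[0,0,0],0],
    [[-10,0,0],[0,0,0],0],
    [[-30,0,0],[0,0,0],0],
    [[-30,0,-10],[0,0,0],0],
    [[-20,0,-40],[0,0,0],0],
    [[-20,0,-40],[0,0,0],0],
    [[0,0,0],[0,0,0],0]
  ]
}}

```text
clock: 58.55
position: [519.9, 234.8, 169.6]
ee_rot: [0.988, 0.156, 0.008, -0.004]
contact_force: [0.9, 0.3, 0.1]
gripper_width: 0.1
grasp_force: 0.0
```

Emit:
{"op": "send_rows", "data": {
  "series": [
    [[-20,30,0],[0,0,0],20],
    [[-20,30,0],[0,0,0],20],
    [[-20,30,0],[0,0,0],20],
    [[-10,30,0],[0,0,0],20],
    [[0,30,0],[0,0,0],20],
    [[0,30,0],[0,0,0],20],
    [[0,0,0],[0,0,0],20],
    [[0,0,0],[0,0,0],20]
  ]
}}

```text
clock: 59.35
position: [507.1, 39.9, 162.2]
ee_rot: [0.988, 0.154, 0.003, -0.001]
contact_force: [0.0, -0.7, 0.2]
gripper_width: 19.6
grasp_force: 0.0
```

Run:
```python
from vis import *
state();s=get_image("scene");t=get_image("top")
cv2.imwrite("pics/end.png",np.hstack([cv2.resize(s,(400,300)),cv2.resize(t,(400,300))])[:,:,::-1])
```

```text
t 59.35 p [507.1  39.9 162.2] ty [ 0.305 -0.952] yawy -1.261 tz [ 0.005  0.003 -1.   ] F [ 0.  -0.7  0.2] w 19.6 g 0.0 j6 1.48
```

View pics/end.png

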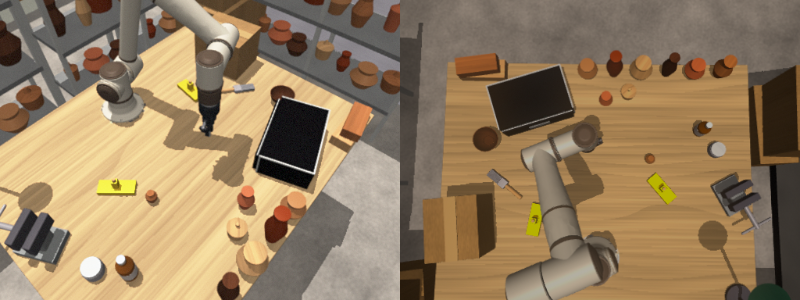

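The case is shut at (290,140) in the scene half and (532,98) in the top half. The bystanders are where they were, and the arm is touching nothing.

```bash
python3 -c "
from bench import job_done
print(job_done())"
```

```text
the job is handed in; nothing more can be done
None
```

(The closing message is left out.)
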